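# Lock the reactor turntable with its curved pin

### The arm

A 7-joint arm with a two-finger parallel gripper is mounted at the origin on the work surface. World frame = base frame: x ahead of the robot, y to its left, z up, the work surface at z = 0. Lengths are in m, angles in rad, forces in N, time in s.
With the tool pointing down it reaches from about 0.425 to 0.825 m from the base axis. Payload 3.6 kg.
Tool frame: the origin (TCP) lies on the centre line of the jaws, within the pads' length; the fingertips stand 19 mm ahead of it and the grasp point (between the pads) is the TCP; x points along the fingers, z is the direction in which the jaws open and shut, and the axes are right-handed (so a half turn about x gives the same grasp; the last joint's range is limited). The gripper opens to 93 mm and grips with 3 to 60 N. Pads are 15 mm wide; open, the fingers measure 128 mm over their backs; the gripper's body (75 mm by 188 mm) begins 65 mm behind the grasp point.
Start: joints at [1.073, 0.615, -0.013, 1.423, 0.008, 1.103, -0.04], TCP at [0.295, -0.579, 0.238] pointing down, gripper open.
Joint ranges: [-3.12, 3.12], [-0.3, 2.06], [-1.34, 1.32], [0.26, 2.42], [-1.36, 4.5], [0.01, 1.98], [-2.84, 2.84]. Speed limits (rad/s): [2.79, 2.79, 3.14, 3.14, 3.14, 3.14, 3.14].

### API

Orientations are given as a unit quaternion [w, x, y, z].
In Python, from rig import * gives the robot as it stands.
- The arm moves only by the tool drive_tool, never from a script. Its argument "commands" is a list of rows, each a list of 3 entries, a list of its own where there are three numbers: the shift along the tool's x, y, z in m, then the turn about the tool's x in degrees, then the closure, from 0 (fully open) to 1 (shut). A call has 1 to 10 rows; each row shifts and turns the commanded pose from where the row before left it, along the tool's axes as they then stand; what a row does not reach is not made up. A row lasts 1/8 s, in which the tool goes at most 62.5 mm and 10.7 degrees, less where a joint would pass 70% of its speed; a pose out of reach is approached as far as the arm can. A call is refused whole if a number of a shift passes 0.0625 or a number of a turn 10.7, either way. A call with a gripper value outside its range is refused whole. The fingers move at their own pace and stop on an object; the grip force is fixed at half the most. Time passes only in rows, so rows that do not move let the fingers close. It gives the time, the measured TCP pose, the force and the opening at its end, in the units of the state.
- state(): the state, without advancing time (a new reading comes with each control period).
- grab_frame(name): name is "side" or "top" or "wrist"; returns a dict with "img" (480x640x3 uint8, red, green, blue), "depth" (480x640 float32, m along the optical axis (not along the pixel's ray), 0 where there is no reading), "vfov" (degrees; the focal length in pixels is half the picture's height over the tangent of half this angle, whatever the lens; pixels are square), "cx", "cy" (the principal point, pixels), "eye" and "attitude" of the camera in the world. Camera axes: x right, y up, looking along -z (the intrinsics and any distortion apply to the point x, -y, -z); pixel columns grow to the right and rows downward; lengths in m; the calibration is good to about 2 mm. A picture is of the moment at which its call begins.
- job_done(): hands the job in, once; it reports no verdict.
The state is a dict: "t": time; "joints": joint angles; "joint_vel": joint speeds; "effort": joint torques, N m; "tcp_pos": TCP position; "tool_rot": TCP orientation; "wrist_force": force on the tool from outside, world axes, zero at the start; "wrist_torque": the same for the moment, N m; "finger_gap": opening from 0.0 (shut) to 1.0 (fully open).
Only numpy, scipy, OpenCV 4.12 (cv2) and the standard library are available. Lean on these libraries where they do the work, as an engineer would, in place of code of your own. Each camera call takes 0.05 s, during which the arm holds its last target.

### The job

Pick up the curved locking pin by its blue handle and thread its bar through the brass eye on the reactor's base plate, swinging it along its own arc against the drag of the eye's sprung ball, until its tip bears firmly on the red rubber-backed stop; the stop is set differently each time, so go in by feel and never force it (stay well below 25 N). Let go and leave the pin standing on the plate, still in the eye and resting against the stop, and leave the glassware and the other things alone.

Things in the scene. Friction and masses are not known exactly. Their poses are not given: they have to be found in the camera images.
- pin: Loose curved pin, 0.32-0.5 kg. Round steel bar, 10 mm thick, bent to a level arc of 60 mm centre-line radius, 24 mm above the underside of its foot. Origin: the arc's centre, at the underside; z up. From above, the tip lies at 0 degrees (+x) and the bar runs anticlockwise to the blue handle at +100 degrees. It stands on its own foot, a disc of 36 mm diameter, 8 mm high, under the handle
- pin_tip (a point): the very end of the bar's rounded tip, on the bar's centre line: (60, 0, 24) mm in the pin's frame
- pin_handle (a point): grip point in the blue upright handle, on its middle line, 57 mm above the underside of the foot, at (-10.4, 59.1, 57) mm in the pin's frame (radius 60 mm, +100 degrees). The handle is 14 mm thick along the radius (pinch it this way) and 26 mm along the arc; its top is 72 mm above the underside
- lock: Fixed aluminium plate, 190 x 370 mm, top 8 mm above the table, with a blue dot (20 mm) and a turntable with the glass reactor (144 mm across at its foot, 190 mm high, middle at (0, -190) mm). Origin: under the blue dot, at table height. The pin swings in about this origin, clockwise from above; when in, it stands on the plate with its own origin over the dot
- eye: Brass ring fixed to the plate. Origin: middle of its bore, at (58, 15.5, 32) mm in the lock's frame (radius 60 mm, +15 degrees). Its x axis is the bore's axis, the way the tip goes through. Bore 13 mm wide, 12 mm long; outside 24 mm (top at z 44 mm). From the black box on its outer side (to 86 mm from the dot) a sprung steel ball juts 3.5 mm into the bore and drags on the bar, pressing 5 to 8 N
- reactor: Glass reactor with a steel flange and three necks, 128 mm across, 172 mm high, fixed on the turntable of the lock; origin at the middle of its underside; keep clear of it
- stop_rail: Foot rail on the plate beyond the eye (origin and axes as the lock's). On it the stop: red pad, 20 mm wide, 24 mm high, square to the arc, on a dark block. The stop's place is not reported: the tip meets the pad somewhere from 43 to 71 degrees of arc beyond the eye's middle. The pad gives 1 mm per 4 N for 3 mm, then is solid
- flask: Conical glass flask, 130 mm high, bystander; origin at its underside
- reagent: Amber bottle, 68 mm across, 140 mm high, bystander; origin at its underside
- beaker: Glass beaker, 70 mm across, 80 mm high, bystander; origin at its underside
- cork_ring: Cork ring, 90 mm across, 22 mm high, bystander; origin at its underside
- screwdriver: Screwdriver lying on the table, 160 mm long, bystander; origin at its underside
- straight_pin: Small straight pin with a blue grip, lying, 90 mm long, bystander (not the pin to use); origin at its underside
- stopper: Cork stopper, 32 mm across, 28 mm high, bystander; origin at its underside
There are look-alikes about, which are no part of the job. What is shaped like the pin but green is not meant.

How it is judged:
By the outcome, as a careful person would: the job done as asked, in the order asked, and still so for the second after the job is handed in, with the robot touching nothing.
It also fails if it takes over 72 s, if anything falls off the work surface, if the arm or the gripper's body presses on something with over 40 N, if the wrist force passes 120 N, or if a joint passes its speed limit or range.

## Working session

There is one attempt and no reset: what is moved stays moved. The work goes in short steps, Python scripts to look and compute and a tool call to move; the robot and the scene stay as the last step left them, time stands still between calls to the robot, and variables do not carry over. Pictures are saved under pics/ and viewed, and the job is handed in when it is done.

Besides the shell and the picture viewer there is one more tool, called after "Call:" by a JSON object that holds its "method" and its "body". drive_tool: Moves the arm, as the interface text tells. Its arguments: {"type":"object","properties":{"commands":{"type":"array","items":{"type":"array"}}},"required":["commands"]}

```bash
ls; mkdir -p pics; cat > h.py <<'E'
from rig import *
import numpy as np, cv2
from scipy.spatial.transform import Rotation as R
def q2R(q): return R.from_quat([q[1],q[2],q[3],q[0]]).as_matrix()
def save(f,n): cv2.imwrite('pics/'+n+'.png',cv2.cvtColor(f['img'],cv2.COLOR_RGB2BGR))
E
python3 - <<'E'
from h import *
print(state())
import pickle
for n in ['side','top','wrist']:
    f=grab_frame(n); save(f,n+'0'); pickle.dump(f,open(n+'0.pkl','wb'))
    print(n,{k:v for k,v in f.items() if k not in('img','depth')})
E
```

```text
pics
{'t': 0.0, 'joints': array([ 1.07343953,  0.61587741, -0.01258144,  1.42488632,  0.00811673,
        1.1033993 , -0.04037925]), 'joint_vel': array([ 0.00092629, -0.00011726,  0.00114276,  0.00060652, -0.00120962,
       -0.00031868, -0.00105375]), 'effort': array([ 7.37761229e-05, -4.58936012e+01,  2.09570937e-01, -1.65746999e+01,
       -6.09255536e-02,  2.05976766e-02,  2.19550789e-04]), 'tcp_pos': array([ 0.29452432, -0.57861315,  0.23651253]), 'tool_rot': array([ 0.60207648,  0.3700013 ,  0.60362112, -0.36911312]), 'wrist_force': array([ 0.30356974, -0.08847023,  0.0080216 ]), 'wrist_torque': array([ 0.06689057, -0.03302208,  0.01214579]), 'finger_gap': 1.0011325023709636}
side {'vfov': 45.41994090173648, 'cx': 323.2498987928211, 'cy': 237.06420253084423, 'eye': array([ 0.72935272, -1.12400242,  0.8333655 ]), 'attitude': array([0.87828751, 0.46301669, 0.05987037, 0.10316072])}
top {'vfov': 57.799599581836844, 'cx': 313.0141607943338, 'cy': 247.27378162939334, 'eye': array([ 0.33602683, -0.05762803,  1.12256521]), 'attitude': array([-0.70238369, -0.03995226,  0.0466853 ,  0.70914134])}
wrist {'vfov': 63.77210761682603, 'cx': 320.4745484088926, 'cy': 238.5133927216557, 'eye': array([ 0.3592995 , -0.54694555,  0.38365678]), 'attitude': array([ 0.84527724, -0.1118482 ,  0.0697359 , -0.51781586])}
```

View pics/side0.png

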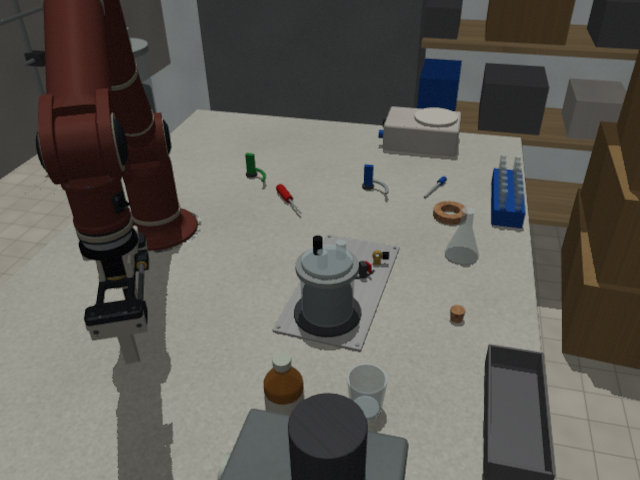

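View pics/top0.png

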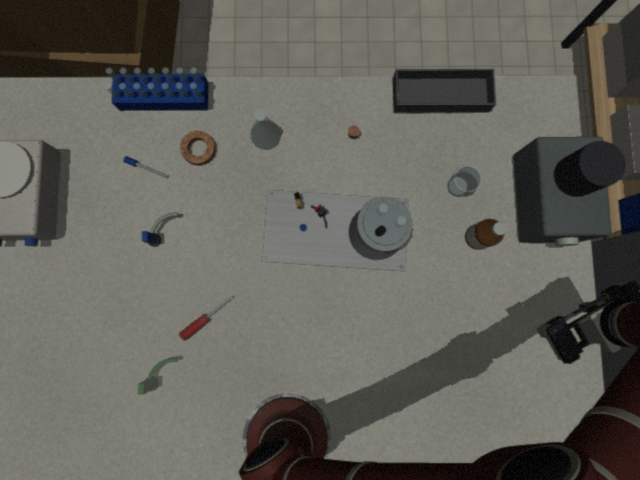

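View pics/wrist0.png

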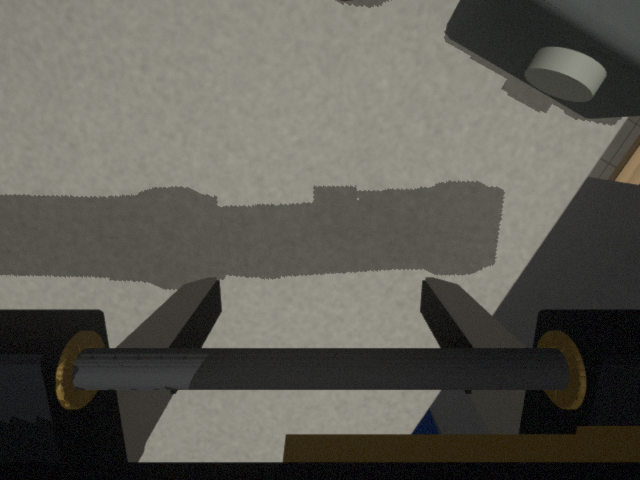

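```bash
cat >> h.py <<'E'
import pickle
def foc(f): return 240/np.tan(np.radians(f['vfov']/2))
def ray(f,u,v):
    d=np.array([(u-f['cx'])/foc(f),-(v-f['cy'])/foc(f),-1.0]); return f['eye'],q2R(f['attitude'])@d
def plane(f,u,v,z):
    e,d=ray(f,u,v); return e+d*(z-e[2])/d[2]
def dep(f,u,v):
    e,d=ray(f,u,v); return e+d*f['depth'][int(round(v)),int(round(u))]
def tri(*fs):
    A=np.zeros((3,3));b=np.zeros(3)
    for f,u,v in fs:
        e,d=ray(f,u,v); d=d/np.linalg.norm(d); P=np.eye(3)-np.outer(d,d); A+=P;b+=P@e
    x=np.linalg.solve(A,b)
    return x,[np.linalg.norm(np.cross(x-ray(f,u,v)[0],ray(f,u,v)[1]/np.linalg.norm(ray(f,u,v)[1]))) for f,u,v in fs]
def proj(f,p):
    c=q2R(f['attitude']).T@(np.array(p)-f['eye']); return f['cx']+foc(f)*c[0]/-c[2], f['cy']-foc(f)*c[1]/-c[2]
def mask(f,lo,hi,box=None):
    h=cv2.cvtColor(f['img'],cv2.COLOR_RGB2HSV); m=cv2.inRange(h,np.array(lo),np.array(hi))
    if box is not None:
        k=np.zeros_like(m); x0,y0,x1,y1=box; k[y0:y1,x0:x1]=255; m&=k
    return m
def cent(m):
    v,u=np.nonzero(m); return u.mean(),v.mean(),len(u)
def crop(f,box,n,s):
    x0,y0,x1,y1=box; cv2.imwrite('pics/'+n+'.png',cv2.resize(cv2.cvtColor(f['img'][y0:y1,x0:x1],cv2.COLOR_RGB2BGR),None,fx=s,fy=s,interpolation=cv2.INTER_NEAREST))
E
python3 - <<'E'
from h import *
t=pickle.load(open('top0.pkl','rb')); s=pickle.load(open('side0.pkl','rb'))
bl=([105,120,30],[130,255,255])
mt=mask(t,*bl,(135,205,190,255)); ms=mask(s,*bl,(350,150,395,200))
print(cent(mt),cent(ms)); a=cent(mt);b=cent(ms)
print(tri((t,*a[:2]),(s,*b[:2])), dep(t,*a[:2]),dep(s,*b[:2]))
mt=mask(t,*bl,(290,215,315,240)); a=cent(mt); print('dot',a,plane(t,*a[:2],.008))
crop(t,(130,200,194,250),'ct',10); crop(t,(255,180,335,240),'ct2',10); crop(s,(350,150,400,200),'cs',10); crop(s,(340,230,410,285),'cs2',10)
E
```

```text
(np.float64(148.2314814814815), np.float64(236.99074074074073), 108) (np.float64(367.8545454545455), np.float64(174.98181818181817), 165)
(array([0.49837315, 0.34422287, 0.03949102]), [np.float64(0.0008135802828817435), np.float64(0.0008135802828817976)]) [0.49463036 0.33335901 0.06955729] [0.49931824 0.33322063 0.04512198]
dot (np.float64(302.61538461538464), np.float64(227.07692307692307), 26) [ 0.52641239 -0.04248366  0.008     ]
```

View pics/ct.png

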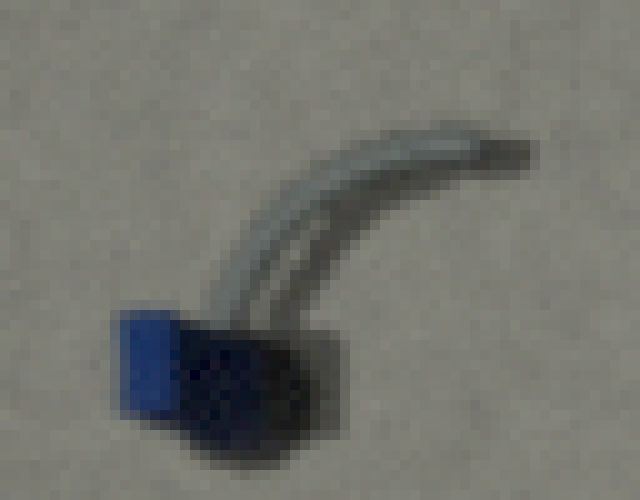

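View pics/ct2.png

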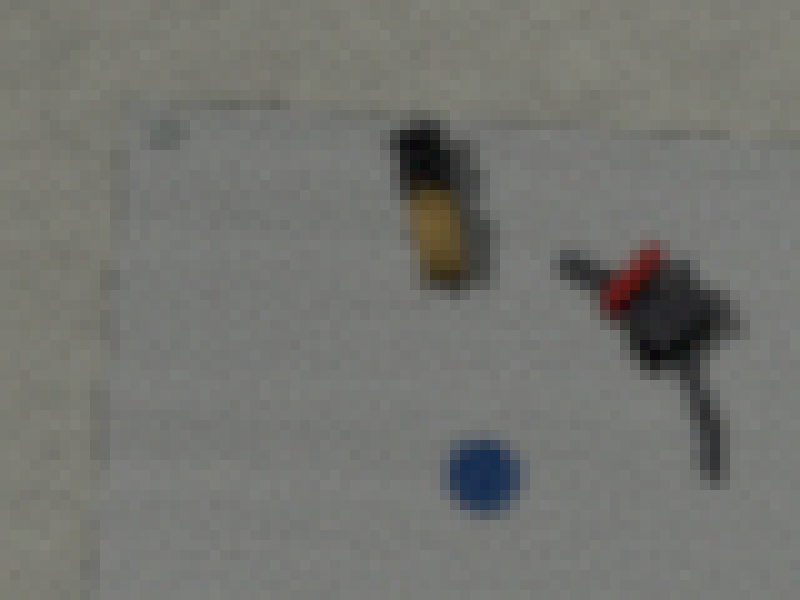

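View pics/cs.png

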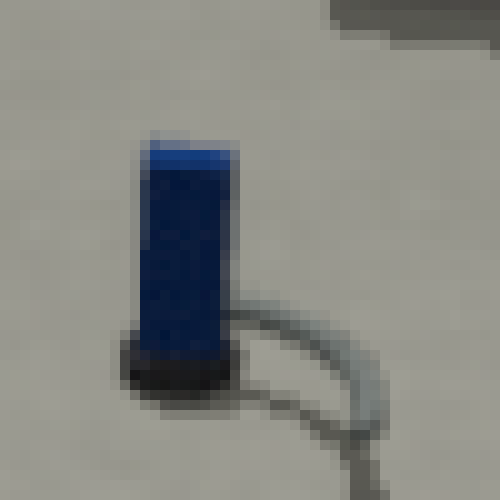

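View pics/cs2.png

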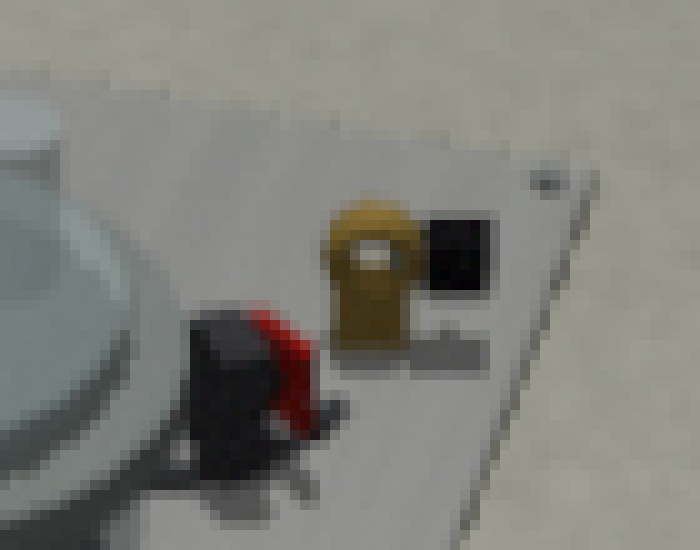

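```bash
python3 - <<'E'
from h import *
st=state(); T=q2R(st['tool_rot']); print(T.round(3))
w=pickle.load(open('wrist0.pkl','rb'))
print('cam in tool',T.T@(w['eye']-st['tcp_pos']), 'look',T.T@q2R(w['attitude'])@[0,0,-1],'right',T.T@q2R(w['attitude'])@[1,0,0])
t=pickle.load(open('top0.pkl','rb')); s=pickle.load(open('side0.pkl','rb'))
# handle top: bright blue
h=cv2.cvtColor(t['img'],cv2.COLOR_RGB2HSV)
mt=mask(t,[105,120,85],[130,255,255],(138,225,152,245)); a=cent(mt); print(a)
ms=mask(s,[105,120,110],[130,255,255],(360,160,380,172)); b=cent(ms); print(b)
print('handle top',tri((t,*a[:2]),(s,*b[:2])),plane(t,*a[:2],.072))
print('corners',[plane(t,u,v,.072)[:2].round(4) for u,v in[(142,231),(147.8,231),(147.8,241.3),(142,241.3)]])
print('tip',plane(t,178.5,214.5,.024), tri((t,178.3,214.5),(s,387,193)))
# eye: brass
mt=mask(t,[15,100,80],[28,255,255],(290,190,310,212)); a=cent(mt); print('eye top',a,plane(t,*a[:2],.044))
print('dot', plane(t,302.6,227.1,.008))
# reactor flange centre check, plate corners
for u,v in [(266.2,190.5),(262.5,262.5),(405,271),(409,197)]: print(plane(t,u,v,.008)[:2])
E
```

```text
[[-0.001  0.891  0.454]
 [ 0.002  0.454 -0.891]
 [-1.    -0.    -0.002]]
cam in tool [-0.14690707  0.0720977   0.00068889] look [ 9.65271078e-01 -2.61250352e-01 -1.35514225e-05] right [1.13435288e-04 3.67250723e-04 9.99999926e-01]
(np.float64(144.30769230769232), np.float64(235.76923076923077), 39)
(np.float64(368.77777777777777), np.float64(165.11111111111111), 9)
handle top (array([0.49839407, 0.34250799, 0.07189947]), [np.float64(0.001061095524172984), np.float64(0.0010610955241728865)]) [0.49735208 0.34207943 0.072     ]
corners [array([0.5092, 0.3481]), array([0.509, 0.334]), array([0.4837, 0.3331]), array([0.4838, 0.3472])]
tip [0.55907569 0.27507054 0.024     ] (array([0.56180494, 0.27650643, 0.02414591]), [np.float64(0.00280794790206494), np.float64(0.0028079479020649053)])
eye top (np.float64(298.24), np.float64(202.44), 25) [ 0.5835487  -0.03235545  0.044     ]
dot [ 0.52635199 -0.04244327  0.008     ]
[0.62444801 0.05230685]
[0.43506981 0.06122862]
[ 0.40972856 -0.30480621]
[ 0.60403919 -0.32234079]
```

Call:
{"method": "drive_tool", "body": {"commands": [[[-0.008,0.04,-0.0334],0,0],[[-0.008,0.04,-0.0334],0,0],[[-0.008,0.04,-0.0334],0,0],[[-0.008,0.04,-0.0334],0,0],[[-0.008,0.04,-0.0334],0,0],[[-0.008,0.04,-0.0334],0,0],[[-0.008,0.04,-0.0334],0,0],[[-0.008,0.04,-0.0334],0,0],[[-0.008,0.04,-0.0334],0,0],[[-0.008,0.04,-0.0334],0,0]]}}

```text
t: 1.4
tcp_pos: [0.5001, -0.0986, 0.3178]
tool_rot: [0.603, 0.37, 0.603, -0.37]
wrist_force: [0.7, -0.1, -0.0]
finger_gap: 0.998
```

Call:
{"method": "drive_tool", "body": {"commands": [[[0.008,0.0217,-0.0426],0,0],[[0.008,0.0217,-0.0426],0,0],[[0.008,0.0217,-0.0426],0,0],[[0.008,0.0217,-0.0426],0,0],[[0.008,0.0217,-0.0426],0,0],[[0.008,0.0217,-0.0426],0,0],[[0.008,0.0217,-0.0426],8.2,0],[[0,0,0],8.2,0],[[0,0,0],8.2,0],[[0,0,0],0,0]]}}

```text
t: 2.65
tcp_pos: [0.4996, 0.2346, 0.2614]
tool_rot: [0.511, 0.489, 0.511, -0.489]
wrist_force: [1.8, -1.0, -0.5]
finger_gap: 1.0
```

Call:
{"method": "drive_tool", "body": {"commands": [[[0.01,-0.005,-0.05],0,0],[[0.01,-0.005,-0.05],0,0],[[0,0,0],0,0]]}}

```text
t: 3.02
tcp_pos: [0.4827, 0.339, 0.2405]
tool_rot: [0.511, 0.486, 0.514, -0.487]
wrist_force: [0.4, -0.5, -0.3]
finger_gap: 0.996
```

```bash
python3 - <<'E'
from h import *
st=state(); print(st['tcp_pos'],q2R(st['tool_rot']).round(3).tolist())
w=grab_frame('wrist'); save(w,'w1'); pickle.dump(w,open('w1.pkl','wb')); print(w['eye'],w['attitude'])
E
```

```text
[0.482722   0.33903788 0.2404894 ] [[-0.004, 0.999, 0.052], [0.003, 0.052, -0.999], [-1.0, -0.003, -0.003]]
[0.55563607 0.34161603 0.38731108] [ 0.71916247 -0.09588859  0.09280485 -0.6819076 ]
```

View pics/w1.png

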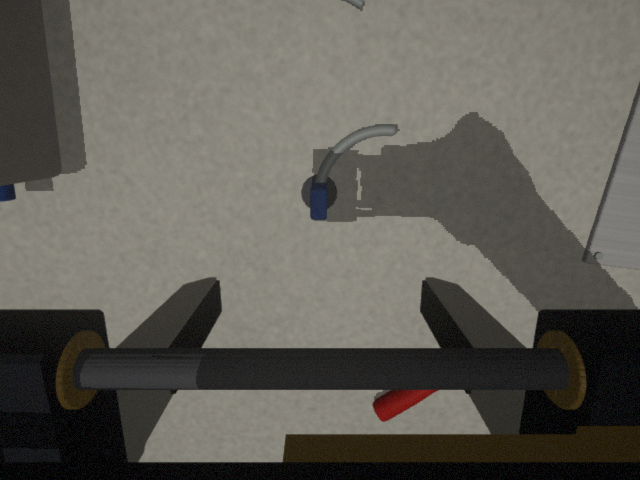

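```bash
python3 - <<'E'
from h import *
w=pickle.load(open('w1.pkl','rb'))
crop(w,(295,110,415,230),'cw1',5)
hsv=cv2.cvtColor(w['img'],cv2.COLOR_RGB2HSV)
print(w['img'][180:224:2,319].tolist()); print(hsv[210,308:332].tolist())
d=w['depth']; print(d[180:224:2,319].round(4).tolist())
E
```

```text
[[66, 67, 63], [55, 59, 61], [31, 34, 48], [37, 40, 51], [32, 38, 51], [32, 40, 63], [40, 49, 71], [40, 50, 74], [35, 44, 71], [42, 51, 74], [37, 50, 72], [39, 47, 71], [35, 46, 71], [29, 44, 66], [41, 51, 73], [36, 47, 68], [30, 44, 69], [39, 48, 71], [37, 45, 71], [35, 48, 68], [95, 92, 84], [141, 139, 130]]
[[23, 23, 144], [20, 22, 138], [107, 28, 81], [111, 105, 68], [113, 109, 68], [112, 126, 69], [111, 110, 72], [110, 129, 67], [113, 114, 67], [112, 116, 68], [111, 138, 70], [110, 120, 68], [111, 116, 75], [113, 113, 72], [111, 122, 69], [112, 128, 72], [112, 119, 71], [113, 126, 69], [111, 76, 64], [30, 16, 79], [23, 23, 88], [30, 27, 85], [23, 24, 84], [23, 24, 85]]
[0.357699990272522, 0.3564000129699707, 0.34369999170303345, 0.33340001106262207, 0.31940001249313354, 0.3142000138759613, 0.31619998812675476, 0.3167000114917755, 0.31679999828338623, 0.3183000087738037, 0.31790000200271606, 0.3188000023365021, 0.31769999861717224, 0.32109999656677246, 0.320499986410141, 0.3206000030040741, 0.3197999894618988, 0.3206999897956848, 0.32269999384880066, 0.32269999384880066, 0.3944999873638153, 0.39750000834465027]
```

View pics/cw1.png

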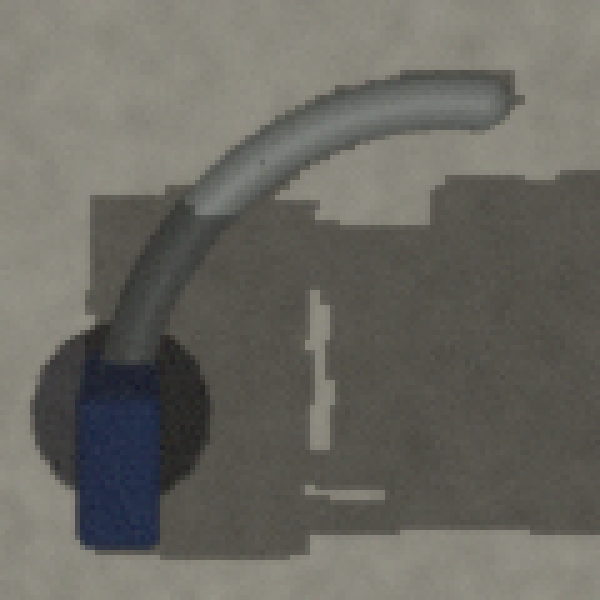

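```bash
python3 - <<'E'
from h import *
w=pickle.load(open('w1.pkl','rb'));t=pickle.load(open('top0.pkl','rb')); s=pickle.load(open('side0.pkl','rb'))
print('top tri3',tri((w,318.6,204.7),(t,144.5,236.0),(s,368.9,165.2)))
print('w,s',tri((w,318.6,204.7),(s,368.9,165.2)),'w,t',tri((w,318.6,204.7),(t,144.5,236.)))
print('w72',plane(w,318.6,204.7,.072), 'dep',dep(w,318.6,204.7))
tip=plane(w,397.6,129.6,.024);print('tip w',tip)
h=plane(w,318.6,204.7,.072)
c=tip-h; a=np.degrees(np.arctan2(c[1],c[0])); print('chord',np.linalg.norm(c[:2]),a,'theta',a+40)
for q in [(310.4,189.8),(326.8,189.5),(326.8,219.5),(311,219.5)]: print(plane(w,*q,.072))
print('foot', plane(w,295+24.2,110+82,.004))
st=state();T=q2R(st['tool_rot']);g=h.copy();g[2]=.06
print(T.T@(g-st['tcp_pos']))
E
```

```text
top tri3 (array([0.49828485, 0.34144327, 0.07227461]), [np.float64(0.0004684000950905383), np.float64(0.0015341100924808134), np.float64(0.0016633518446085283)])
w,s (array([0.49917251, 0.34103985, 0.07295643]), [np.float64(0.0008554228101044386), np.float64(0.0008554228101043862)]) w,t (array([0.49742595, 0.34144192, 0.07109454]), [np.float64(0.0007008334254264266), np.float64(0.0007008334254262448)])
w72 [0.49813015 0.34098573 0.072     ] dep [0.49810348 0.34098544 0.07185381]
tip w [0.56198453 0.27297344 0.024     ]
chord 0.09329016030007226 -46.80600552474457 theta -6.80600552474457
[0.51011557 0.34833019 0.072     ]
[0.51107564 0.33492896 0.072     ]
[0.48598102 0.3334935  0.072     ]
[0.48527575 0.34668703 0.072     ]
foot [0.49856856 0.34091269 0.004     ]
[ 0.18093273  0.01420378 -0.0045574 ]
```

Call:
{"method": "drive_tool", "body": {"commands": [[[0.04,0.0145,-0.0045],0,0],[[0.04,0,0],0,0],[[0.04,0,0],0,0],[[0.03,0,0],0,0],[[0.02,0,0],0,0],[[0.011,0,0],0,0],[[0,0,0],0,0.6],[[0,0,0],0,0.6]]}}

```text
t: 4.08
tcp_pos: [0.5009, 0.3392, 0.0618]
tool_rot: [0.51, 0.49, 0.51, -0.489]
wrist_force: [-0.1, 0.0, 0.1]
finger_gap: 0.833
```

```bash
python3 - <<'E'
from h import *
st=state(); print(st['tcp_pos'],q2R(st['tool_rot']).round(3).tolist(),st['finger_gap'])
w=grab_frame('wrist'); save(w,'w2'); pickle.dump(w,open('w2.pkl','wb'))
E
```

```text
[0.50092172 0.33916427 0.06175156] [[0.002, 0.999, 0.041], [0.001, 0.041, -0.999], [-1.0, 0.002, -0.001]] 0.8329326192950076
```

View pics/w2.png

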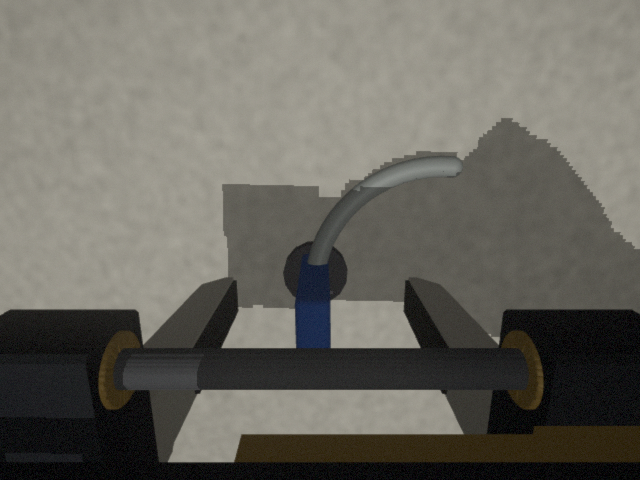

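Call:
{"method": "drive_tool", "body": {"commands": [[[0.0015,-0.0025,-0.0022],0,0.7],[[0,0,0],0,1],[[0,0,0],0,1],[[0,0,0],0,1],[[0,0,0],0,1],[[0,0,0],0,1],[[0,0,0],0,1],[[0,0,0],0,1]]}}

```text
t: 5.12
tcp_pos: [0.4975, 0.3415, 0.0592]
tool_rot: [0.51, 0.49, 0.51, -0.489]
wrist_force: [-0.5, 0.5, -0.9]
finger_gap: 0.149
```

```bash
python3 - <<'E'
from h import *
st=state(); print(st['tcp_pos'],q2R(st['tool_rot']).round(3).tolist(),st['finger_gap'],st['wrist_force'])
w=grab_frame('wrist'); save(w,'w3'); pickle.dump(w,open('w3.pkl','wb'))
E
```

```text
[0.49752367 0.34145239 0.05916683] [[0.0, 0.999, 0.042], [0.0, 0.042, -0.999], [-1.0, 0.0, -0.0]] 0.14935546470064595 [-0.48260096  0.49417572 -0.88768969]
```

View pics/w3.png

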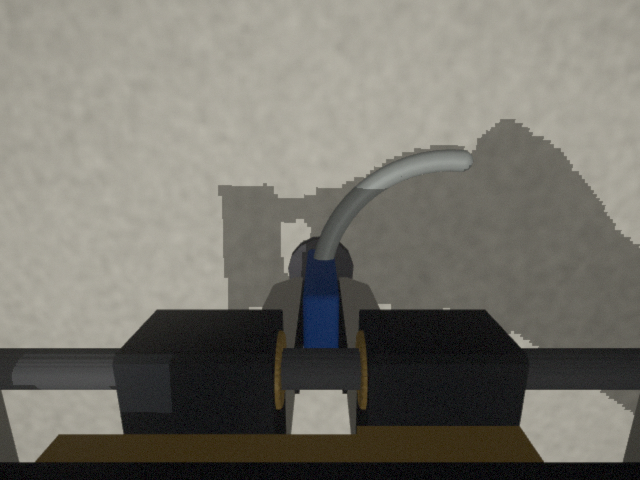

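Call:
{"method": "drive_tool", "body": {"commands": [[[-0.02,0,0],0,1],[[-0.025,0,0],0,1],[[-0.025,0,0],-8.7,1],[[0,0,0],-8.7,1],[[0,0,0],-8.7,1],[[0,0,0],-8.7,1],[[0,0,0],-8.8,1],[[0,-0.015,0.013],0,1],[[0,-0.03,0.027],0,1],[[0,-0.03,0.027],0,1]]}}

```text
t: 6.42
tcp_pos: [0.4928, 0.2372, 0.1285]
tool_rot: [0.655, 0.265, 0.655, -0.267]
wrist_force: [0.9, -0.7, -3.5]
finger_gap: 0.148
```

Call:
{"method": "drive_tool", "body": {"commands": [[[0,-0.03,0.027],0,1],[[0,-0.03,0.027],0,1],[[0,-0.03,0.027],0,1],[[0,-0.03,0.027],0,1],[[0,-0.03,0.026],0,1],[[0,-0.02,0.017],0,1],[[0,-0.011,0.01],0,1],[[0,0,0],0,1],[[0,0,0],0,1]]}}

```text
t: 7.55
tcp_pos: [0.4835, 0.0001, 0.1293]
tool_rot: [0.656, 0.265, 0.656, -0.264]
wrist_force: [-0.8, 0.4, -3.9]
finger_gap: 0.146
```

```bash
python3 - <<'E'
from h import *
st=state(); print(st['tcp_pos'],q2R(st['tool_rot']).round(3).tolist(),st['finger_gap'],st['wrist_force'])
for n in ['wrist','top','side']:
    w=grab_frame(n); save(w,n+'4'); pickle.dump(w,open(n+'4.pkl','wb'))
E
```

```text
[4.83547288e-01 1.38423187e-04 1.29305994e-01] [[0.0, 0.694, 0.72], [0.001, 0.72, -0.694], [-1.0, 0.001, -0.001]] 0.14593482463377788 [-0.83609466  0.40657008 -3.88427931]
```

View pics/wrist4.png

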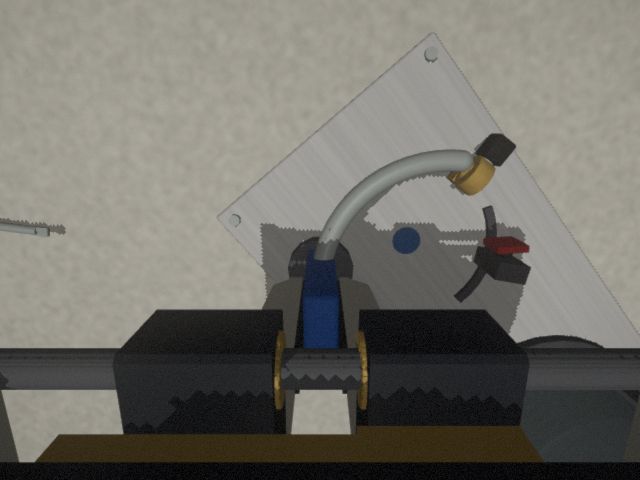

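View pics/top4.png

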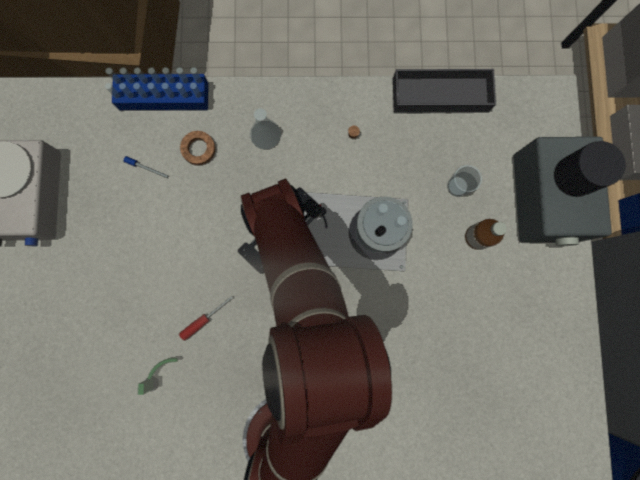

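```bash
python3 - <<'E'
from h import *
w=pickle.load(open('wrist4.pkl','rb'))
crop(w,(380,120,540,240),'cw4',5)
m=mask(w,[100,100,30],[130,255,255],(385,220,430,262)); a=cent(m); v,u=np.nonzero(m); print('dot',a,u.min(),u.max(),v.min(),v.max(),plane(w,*a[:2],.008))
for u,v in [(430.5,54.5),(236,220)]: print('screw',plane(w,u,v,.008))
st=state();T=q2R(st['tool_rot'])
E
```

```text
dot (np.float64(405.92761904761903), np.float64(240.2647619047619), 525) 393 419 228 252 [ 0.52706921 -0.04450712  0.008     ]
screw [0.61858376 0.03811398 0.008     ]
screw [0.44974386 0.05071592 0.008     ]
```

View pics/cw4.png

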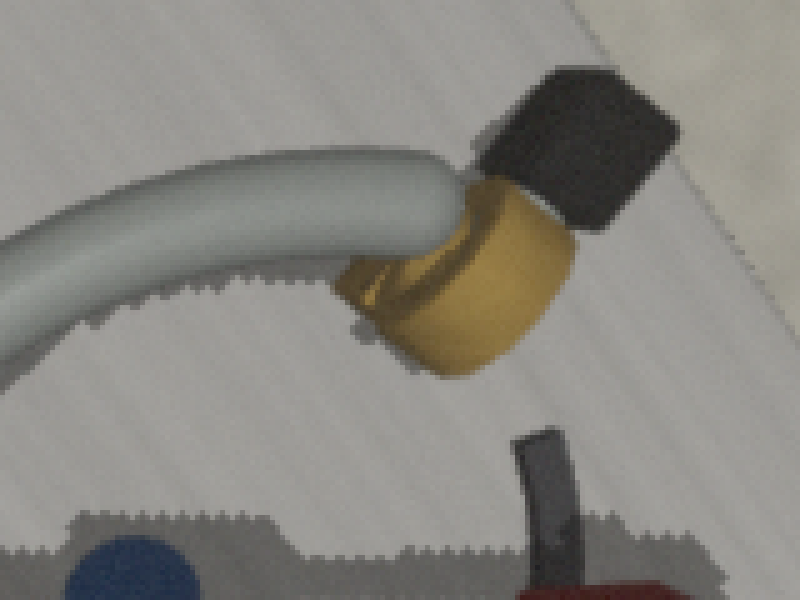

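```bash
python3 - <<'E'
from h import *
s=pickle.load(open('side4.pkl','rb'))
crop(s,(270,150,430,270),'cs4',5)
E
```

```text
(no output)
```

View pics/cs4.png

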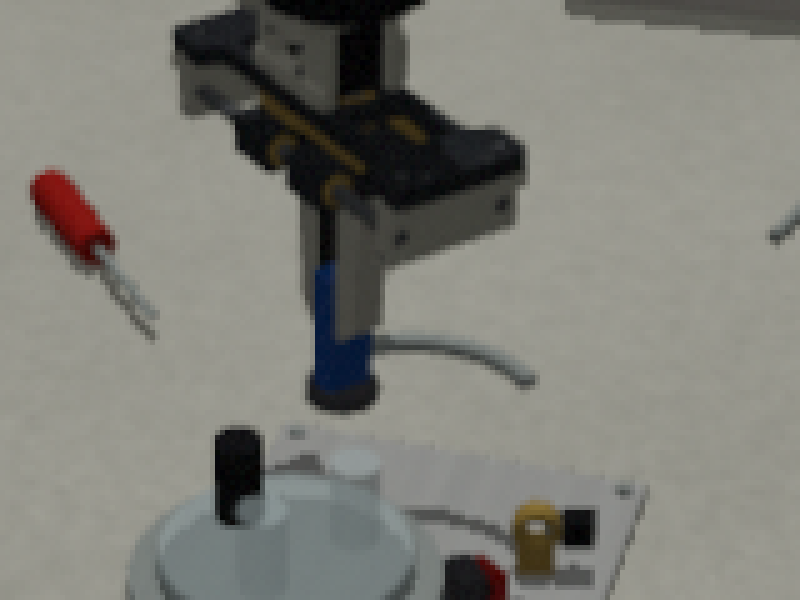

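```bash
python3 - <<'E'
from h import *
w=pickle.load(open('wrist4.pkl','rb')); w3=pickle.load(open('w3.pkl','rb'))
st=state();T=q2R(st['tool_rot']);p=st['tcp_pos']
tip=plane(w,473.2,161,.0941); print('tip tool',T.T@(tip-p),'dot tool',T.T@(plane(w,405.9,240.3,.008)-p))
# inner/outer edge mid points of bar at image column e.g. tool-frame circle fit
g=cv2.cvtColor(w['img'],cv2.COLOR_RGB2HSV)
yaw=np.radians(-4.27); Rl=np.array([[np.cos(yaw),-np.sin(yaw),0],[np.sin(yaw),np.cos(yaw),0],[0,0,1]])
dot=np.array([.52707,-.04451,0])
im=cv2.cvtColor(w['img'],cv2.COLOR_RGB2BGR); im=cv2.resize(im[120:240,380:540],None,fx=5,fy=5,interpolation=cv2.INTER_NEAREST)
def d(pt,c):
    u,v=proj(w,pt); cv2.circle(im,(int((u-380+.5)*5),int((v-120+.5)*5)),2,c,-1)
a15=np.radians(15)
ax=np.array([np.cos(a15),np.sin(a15),0]);tg=np.array([np.sin(a15),-np.cos(a15),0])
for e in(-6,6):
  for k in range(0,360,10):
    for r,c in((12,(0,0,255)),(6.5,(0,255,0))):
      q=np.array([60*ax[0],60*ax[1],32])+e*tg+r*(np.cos(np.radians(k))*ax+np.sin(np.radians(k))*np.array([0,0,1]))
      d(dot+Rl@q/1000,c)
# pin predicted with handle exactly at tool z=0,y=0
for dz in(5,-5):
  for k in range(0,90,3):
    r=60+dz
    y=60*0+r*np.sin(np.radians(100-k)); z=60-r*np.cos(np.radians(100-k))
    d(p+T@np.array([.0352,y/1000,z/1000]),(255,0,255))
cv2.imwrite('pics/ov4.png',im)
# w3
T3=None
E
```

```text
tip tool [0.03516133 0.05971496 0.07159497] dot tool [ 0.12121749 -0.00216348  0.06230331]
```

View pics/ov4.png

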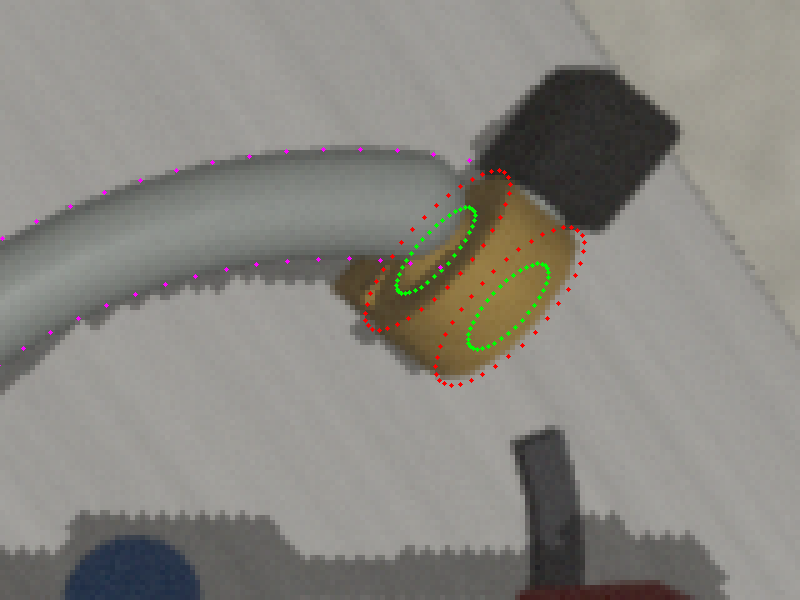

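Call:
{"method": "drive_tool", "body": {"commands": [[[0.02,-0.0018,0.0015],0,1],[[0.02,0,0],0,1],[[0.01,0,0],0,1],[[0.004,0,0],0,1],[[0,0,0],0,1],[[0,0,0],0,1]]}}

```text
t: 8.45
tcp_pos: [0.4839, -0.0035, 0.0757]
tool_rot: [0.656, 0.265, 0.655, -0.265]
wrist_force: [0.4, -0.6, -4.4]
finger_gap: 0.147
```

```bash
cat > ov.py <<'E'
from h import *
import sys
st=state();T=q2R(st['tool_rot']);p=st['tcp_pos']
w=grab_frame('wrist'); n=sys.argv[1]; foot=p[2]-float(sys.argv[2]) if len(sys.argv)>2 else p[2]-.0592
pickle.dump((w,st),open(n+'.pkl','wb')); save(w,n)
print(p.round(4),'z ang',np.degrees(np.arctan2(T[1,2],T[0,2])).round(2),'tilt',T[2].round(4),st['wrist_force'].round(2),'foot',foot,st['finger_gap'])
yaw=np.radians(-4.27); Rl=np.array([[np.cos(yaw),-np.sin(yaw),0],[np.sin(yaw),np.cos(yaw),0],[0,0,1]])
dot=np.array([.52707,-.04451,0])
x0,y0,x1,y1=380,120,540,240
im0=cv2.cvtColor(w['img'],cv2.COLOR_RGB2BGR); im=cv2.resize(im0[y0:y1,x0:x1],None,fx=5,fy=5,interpolation=cv2.INTER_NEAREST)
cv2.imwrite('pics/'+n+'_c.png',im)
def d(pt,c):
    u,v=proj(w,pt); cv2.circle(im,(int((u-x0+.5)*5),int((v-y0+.5)*5)),2,c,-1)
a15=np.radians(15)
ax=np.array([np.cos(a15),np.sin(a15),0]);tg=np.array([np.sin(a15),-np.cos(a15),0])
for e in(-6,6):
  for k in range(0,360,10):
    for r,c in((12,(0,0,255)),(6.5,(0,255,0))):
      q=np.array([60*ax[0],60*ax[1],32])+e*tg+r*(np.cos(np.radians(k))*ax+np.sin(np.radians(k))*np.array([0,0,1]))
      d(dot+Rl@q/1000,c)
for dz in(5,-5):
  for k in range(0,90,3):
    r=60+dz; y=r*np.sin(np.radians(100-k)); z=60-r*np.cos(np.radians(100-k))
    d(p+T@np.array([.0352,y/1000,z/1000]),(255,0,255))
cv2.imwrite('pics/'+n+'_o.png',im)
m=mask(w,[100,100,30],[130,255,255],(360,200,440,275)); a=cent(m); D=plane(w,*a[:2],.008)
print('dot',a,D.round(4),'tool',(T.T@(D-p)).round(4))
E
python3 ov.py w5
```

```text
[ 0.4839 -0.0035  0.0757] z ang -44.02 tilt [-1.0e+00  1.1e-03  9.0e-04] [ 0.39 -0.63 -4.39] foot 0.016532051703980755 0.14652619661889305
dot (np.float64(420.79240506329114), np.float64(260.1012658227848), 790) [ 0.5271 -0.0444  0.008 ] tool [0.0678 0.0006 0.0595]
```

View pics/w5_o.png

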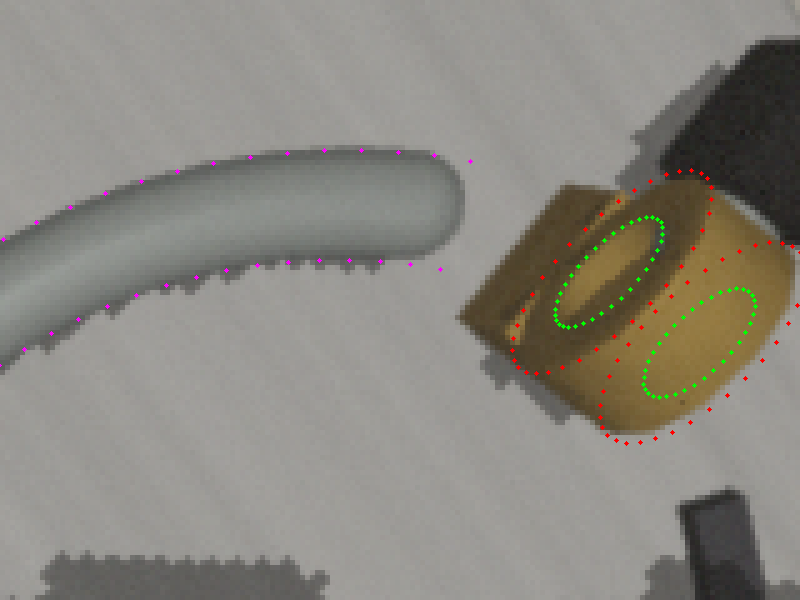

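View pics/w5.png

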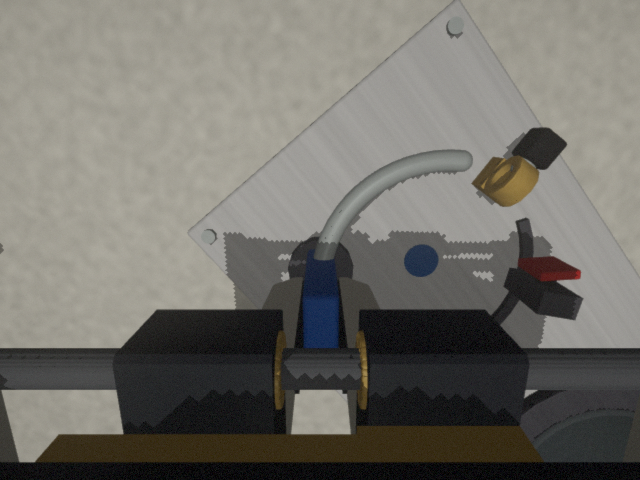

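Call:
{"method": "drive_tool", "body": {"commands": [[[0.005,0,-0.0004],0,1],[[0.003,0,0],0,1],[[0,0,0],0,1],[[0,0,0],0,1]]}}

```text
t: 9.0
tcp_pos: [0.483, -0.0033, 0.0671]
tool_rot: [0.655, 0.265, 0.656, -0.265]
wrist_force: [0.3, 0.8, -3.1]
finger_gap: 0.148
```

```bash
python3 ov.py w6
```

```text
[ 0.483  -0.0033  0.0671] z ang -44.02 tilt [-1.e+00 -0.e+00 -2.e-04] [ 0.32  0.79 -3.06] foot 0.007901872048100389 0.14773640214164066
dot (np.float64(425.12322946175635), np.float64(262.4631728045326), 706) [ 0.5273 -0.0432  0.008 ] tool [0.0591 0.0021 0.0596]
```

View pics/w6_o.png

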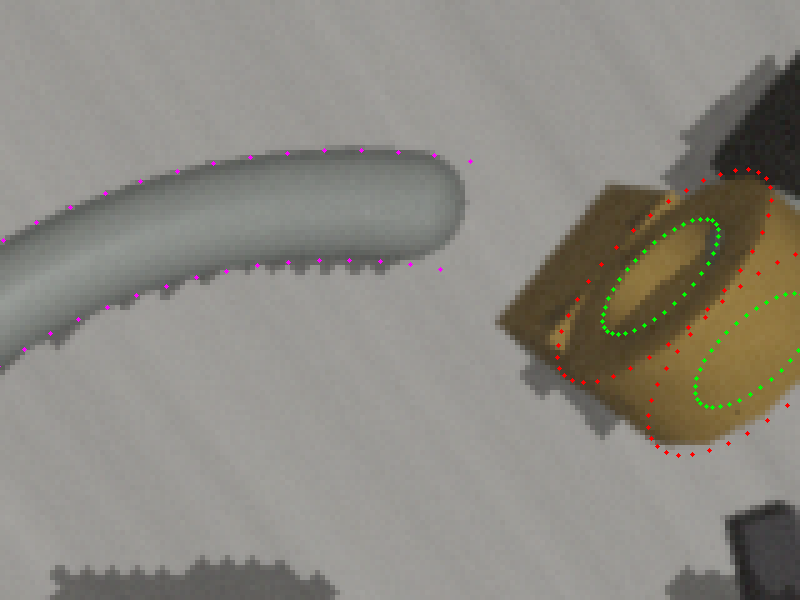

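Call:
{"method": "drive_tool", "body": {"commands": [[[-0.0006,0.001,0],0,1],[[0,0.00314,8e-05],3,1],[[0,0.00314,8e-05],3,1],[[0,0.00314,8e-05],3,1],[[0,0.00314,8e-05],3,1],[[0,0.00314,8e-05],3,1],[[0,0,0],0,1],[[0,0,0],0,1]]}}

```text
t: 10.05
tcp_pos: [0.4958, 0.0071, 0.0677]
tool_rot: [0.615, 0.348, 0.615, -0.348]
wrist_force: [-0.2, 0.3, -4.0]
finger_gap: 0.149
```

```bash
python3 ov.py w7
```

```text
[0.4958 0.0071 0.0677] z ang -59.01 tilt [-1.e+00 -3.e-04 -1.e-04] [-0.15  0.29 -4.01] foot 0.008533274897206136 0.14897384073071504
dot (np.float64(424.80931586608443), np.float64(263.0349344978166), 687) [ 0.5281 -0.0433  0.008 ] tool [0.0597 0.0017 0.0598]
```

View pics/w7_o.png

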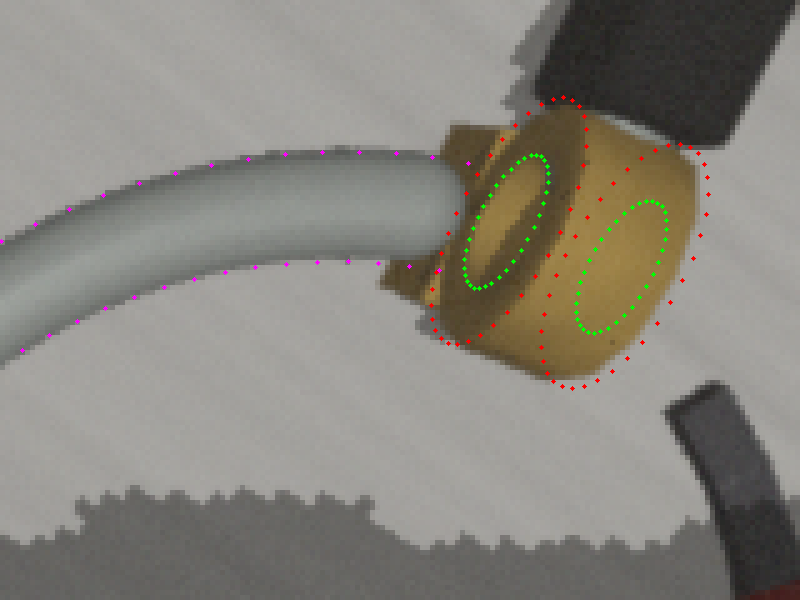

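View pics/w7.png

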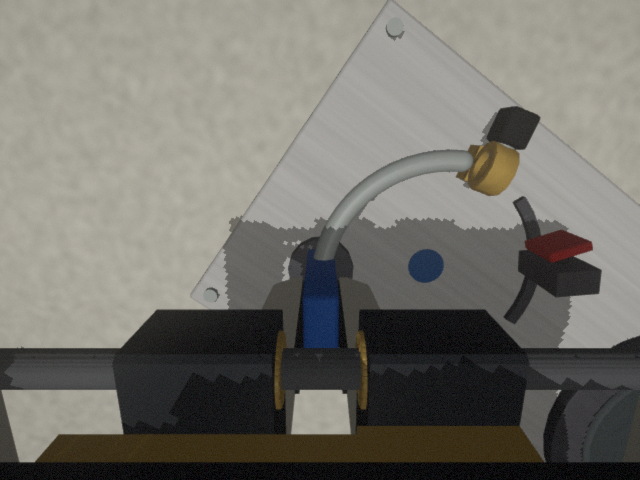

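Call:
{"method": "drive_tool", "body": {"commands": [[[0,0.00209,4e-05],2,1],[[0,0.00209,4e-05],2,1],[[0,0.00209,4e-05],2,1],[[0,0,0],0,1]]}}

```text
t: 10.6
tcp_pos: [0.5018, 0.0102, 0.0678]
tool_rot: [0.596, 0.38, 0.596, -0.38]
wrist_force: [-0.4, 0.2, -4.1]
finger_gap: 0.148
```

```bash
sed -i 's/(360,200,440,275)/(360,200,460,300)/' ov.py; python3 ov.py w8
```

```text
[0.5018 0.0102 0.0678] z ang -65.03 tilt [-1.e+00  4.e-04  1.e-04] [-0.39  0.24 -4.11] foot 0.00861272882473961 0.14775383664248784
dot (np.float64(425.4253135689852), np.float64(266.56100342075257), 877) [ 0.527  -0.0445  0.008 ] tool [ 0.0598 -0.0003  0.0603]
```

View pics/w8_c.png

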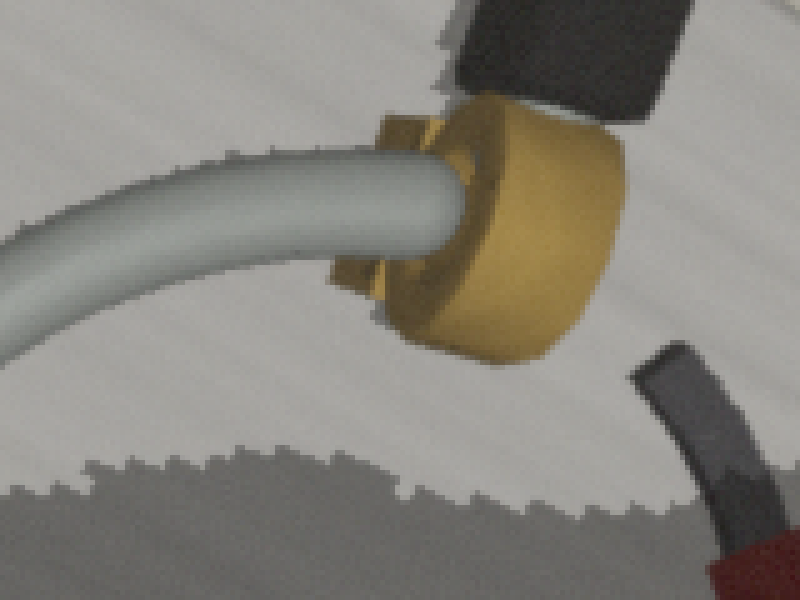

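Call:
{"method": "drive_tool", "body": {"commands": [[[0,0.00209,4e-05],2,1],[[0,0.00209,4e-05],2,1],[[0,0,0],0,1]]}}

```text
t: 11.02
tcp_pos: [0.505, 0.0121, 0.0676]
tool_rot: [0.582, 0.4, 0.583, -0.401]
wrist_force: [0.3, 1.3, -4.5]
finger_gap: 0.152
```

```bash
python3 ov.py w9
```

```text
[0.505  0.0121 0.0676] z ang -69.01 tilt [-1.e+00 -9.e-04 -6.e-04] [ 0.26  1.35 -4.5 ] foot 0.008407732755627825 0.1519256529045569
dot (np.float64(426.4092970521542), np.float64(265.6734693877551), 882) [ 0.527  -0.0445  0.008 ] tool [0.0596 0.0004 0.0608]
```

View pics/w9_c.png

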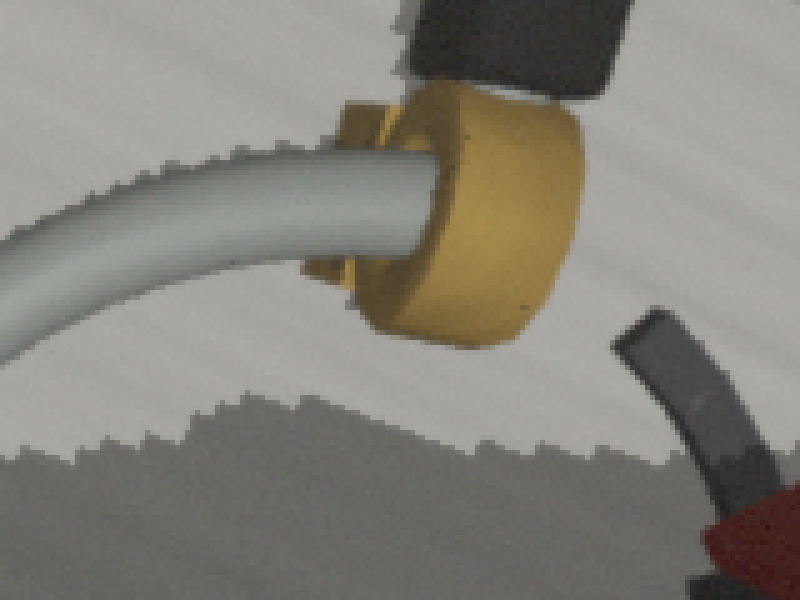

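Tip is in the mouth, centred. On through the ball.

Call:
{"method": "drive_tool", "body": {"commands": [[[0,0.00209,4e-05],2,1],[[0,0.00209,4e-05],2,1]]}}

```text
t: 11.32
tcp_pos: [0.5078, 0.013, 0.0674]
tool_rot: [0.567, 0.421, 0.569, -0.422]
wrist_force: [-4.5, 2.2, -3.1]
finger_gap: 0.148
```

Call:
{"method": "drive_tool", "body": {"commands": [[[0,0.00209,4e-05],2,1],[[0,0.00209,4e-05],2,1]]}}

```text
t: 11.58
tcp_pos: [0.5115, 0.0153, 0.0673]
tool_rot: [0.552, 0.44, 0.554, -0.441]
wrist_force: [-3.8, 2.0, -3.3]
finger_gap: 0.149
```

Call:
{"method": "drive_tool", "body": {"commands": [[[0,0.00209,4e-05],2,1],[[0,0.00209,4e-05],2,1]]}}

```text
t: 11.82
tcp_pos: [0.5155, 0.0165, 0.0672]
tool_rot: [0.536, 0.459, 0.539, -0.46]
wrist_force: [-3.9, 2.7, -3.5]
finger_gap: 0.149
```

```bash
python3 ov.py w10
```

```text
[0.5155 0.0165 0.0672] z ang -81.05 tilt [-1.     -0.0042 -0.0022] [-3.95  2.71 -3.52] foot 0.008047227536080476 0.14934754034880154
dot (np.float64(429.2807606263982), np.float64(263.38926174496646), 894) [ 0.527  -0.0445  0.008 ] tool [0.0591 0.0021 0.0622]
```

View pics/w10.png

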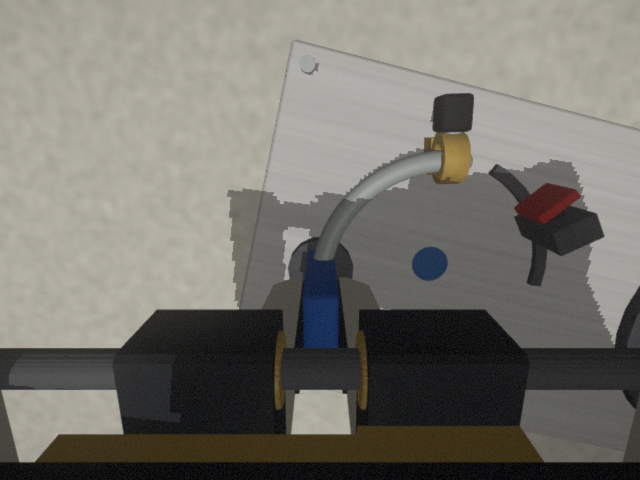

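```bash
cat > m.py <<'E'
from h import *
def load(st=None):
    st=st or state(); p=st['tcp_pos'];d=np.array([.527,-.0445]); r=p[:2]-d; F=st['wrist_force']; 
    T=q2R(st['tool_rot']); M=r[0]*F[1]-r[1]*F[0]+st['wrist_torque'][2]
    ang=np.degrees(np.arctan2(r[1],r[0]))
    tg=T[:,1]
    print('t',round(st['t'],2),'load CCW N (M/.06)',round(M/.06,2),'tang F',round(-F@tg,2),'rad out',round(-F@T[:,2],2),'Fz',round(F[2],2),'tau',st['wrist_torque'].round(3),'r',round(np.hypot(*r)*1000,1),'handle ang',ang.round(2),'by yaw',round(np.degrees(np.arctan2(-T[1,2],-T[0,2])),2),'z',round(p[2],4),'tilt',T[2].round(4))
if __name__=='__main__': load()
E
python3 - <<'E'
from m import *
load()
for n in ['w7','w8','w9','w10']: load(pickle.load(open(n+'.pkl','rb'))[1])
t=pickle.load(open('top0.pkl','rb'))
m=mask(t,[170,120,60],[180,255,255])|mask(t,[0,120,60],[8,255,255]); m[:, :310]=0;m[:,330:]=0;m[:195]=0;m[220:]=0
a=cent(m);P=plane(t,*a[:2],.04)-np.array([.527,-.0445,0]);print(a,P,np.degrees(np.arctan2(P[1],P[0]))+4.27,np.hypot(*P[:2]))
E
```

```text
t 11.88 load CCW N (M/.06) 2.12 tang F 4.38 rad out 1.82 Fz -4.96 tau [ 0.379  1.164 -0.142] r 61.8 handle ang 100.3 by yaw 98.88 z 0.0672 tilt [-1.     -0.0037 -0.0018]
t 10.05 load CCW N (M/.06) -0.06 tang F -0.02 rad out 0.33 Fz -4.01 tau [ 0.029  0.058 -0.002] r 60.2 handle ang 121.14 by yaw 120.99 z 0.0677 tilt [-1.e+00 -3.e-04 -1.e-04]
t 10.6 load CCW N (M/.06) -0.45 tang F 0.25 rad out 0.39 Fz -4.11 tau [-0.013  0.007 -0.042] r 60.2 handle ang 114.69 by yaw 114.97 z 0.0678 tilt [-1.e+00  4.e-04  1.e-04]
t 11.03 load CCW N (M/.06) -0.36 tang F -0.73 rad out 1.16 Fz -4.5 tau [0.264 0.228 0.022] r 60.7 handle ang 111.26 by yaw 110.99 z 0.0676 tilt [-1.e+00 -9.e-04 -6.e-04]
t 11.82 load CCW N (M/.06) 4.41 tang F 3.47 rad out 3.28 Fz -3.52 tau [0.77  1.137 0.055] r 62.1 handle ang 100.63 by yaw 98.95 z 0.0672 tilt [-1.     -0.0042 -0.0022]
(np.float64(317.6666666666667), np.float64(207.33333333333334), 15) [ 0.04439464 -0.0369751   0.04      ] -35.520004174647156 0.05777579582728405
```

Call:
{"method": "drive_tool", "body": {"commands": [[[-0.0002,0.0034,0.0003],3,1],[[0,0.0033,0.0003],3,1],[[0,0.0033,0.0003],3,1]]}}

```text
t: 12.25
tcp_pos: [0.5254, 0.0161, 0.0673]
tool_rot: [-0.498, -0.5, -0.501, 0.502]
wrist_force: [-4.4, 3.5, -3.9]
finger_gap: 0.15
```

```bash
python3 m.py
```

```text
t 12.25 load CCW N (M/.06) 3.63 tang F 4.37 rad out 3.46 Fz -3.9 tau [ 0.823  1.279 -0.042] r 60.6 handle ang 91.53 by yaw 89.87 z 0.0673 tilt [-1.     -0.0051 -0.001 ]
```

Call:
{"method": "drive_tool", "body": {"commands": [[[-0.0002,0.0034,0.0001],3,1],[[0,0.0033,0.0001],3,1],[[0,0.0033,0.0001],3,1]]}}

```text
t: 12.62
tcp_pos: [0.535, 0.0152, 0.0674]
tool_rot: [-0.457, -0.537, -0.46, 0.54]
wrist_force: [-4.5, 2.3, -3.0]
finger_gap: 0.149
```

```bash
python3 m.py; python3 ov.py w11
```

```text
t 12.62 load CCW N (M/.06) 2.22 tang F 4.81 rad out 1.59 Fz -3.02 tau [ 0.672  1.265 -0.155] r 60.2 handle ang 82.35 by yaw 80.86 z 0.0674 tilt [-1.    -0.006 -0.   ]
[0.535  0.0152 0.0674] z ang -99.14 tilt [-1.    -0.006 -0.   ] [-4.52  2.33 -3.02] foot 0.008171428569589453 0.14874844580529675
dot (np.float64(425.7390326209224), np.float64(263.9392575928009), 889) [ 0.527  -0.0445  0.008 ] tool [0.0594 0.0019 0.0602]
```

View pics/w11.png

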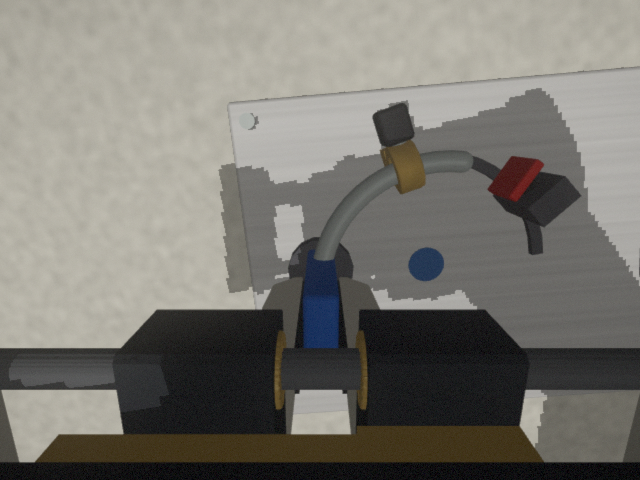

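Call:
{"method": "drive_tool", "body": {"commands": [[[-0.0001,0.0032,0.0001],3,1],[[0,0.0032,0.0001],3,1],[[0,0.0032,0.0001],3,1]]}}

```text
t: 13.05
tcp_pos: [0.5443, 0.0128, 0.0675]
tool_rot: [-0.413, -0.571, -0.417, 0.574]
wrist_force: [-6.1, 3.1, -3.5]
finger_gap: 0.146
```

```bash
python3 m.py; python3 ov.py w12
```

```text
t 13.05 load CCW N (M/.06) 4.96 tang F 6.74 rad out 1.08 Fz -3.46 tau [ 0.68   1.374 -0.105] r 59.8 handle ang 73.19 by yaw 71.88 z 0.0675 tilt [-1.e+00 -6.e-03  9.e-04]
[0.5443 0.0128 0.0675] z ang -108.12 tilt [-1.e+00 -6.e-03  9.e-04] [-6.09  3.12 -3.46] foot 0.008278284888780893 0.14601220766762302
dot (np.float64(424.9601820250284), np.float64(264.42320819112626), 879) [ 0.5269 -0.0445  0.008 ] tool [0.0595 0.0017 0.0598]
```

View pics/w12_c.png

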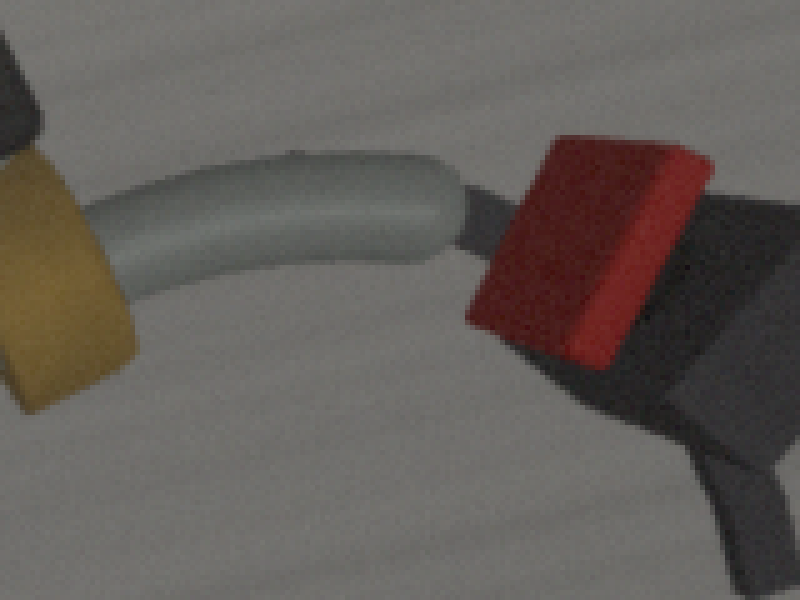

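Call:
{"method": "drive_tool", "body": {"commands": [[[0,0.00215,5e-05],2,1],[[0,0.00215,5e-05],2,1],[[0,0,0],0,1]]}}

```text
t: 13.48
tcp_pos: [0.5485, 0.0104, 0.0675]
tool_rot: [-0.394, -0.585, -0.396, 0.588]
wrist_force: [-5.7, 1.7, -3.9]
finger_gap: 0.154
```

```bash
python3 m.py
```

```text
t 13.47 load CCW N (M/.06) 3.37 tang F 5.94 rad out -0.53 Fz -3.92 tau [ 0.433  1.327 -0.149] r 58.9 handle ang 68.59 by yaw 67.95 z 0.0675 tilt [-1.     -0.005   0.0022]
```

Call:
{"method": "drive_tool", "body": {"commands": [[[0,0.00215,5e-05],2,1],[[0,0,0],0,1]]}}

```text
t: 13.72
tcp_pos: [0.5504, 0.0096, 0.0675]
tool_rot: [-0.384, -0.591, -0.386, 0.595]
wrist_force: [-4.9, 1.5, -3.5]
finger_gap: 0.148
```

```bash
python3 m.py; python3 ov.py w13
```

```text
t 13.72 load CCW N (M/.06) 2.35 tang F 5.09 rad out -0.64 Fz -3.53 tau [ 0.432  1.369 -0.16 ] r 59.0 handle ang 66.62 by yaw 65.96 z 0.0675 tilt [-1.     -0.0052  0.0023]
[0.5504 0.0096 0.0675] z ang -114.04 tilt [-1.     -0.0052  0.0023] [-4.93  1.49 -3.53] foot 0.008274367866492521 0.14751919346879055
dot (np.float64(423.2485549132948), np.float64(265.60809248554915), 865) [ 0.527  -0.0445  0.008 ] tool [0.0596 0.001  0.0589]
```

View pics/w13_c.png

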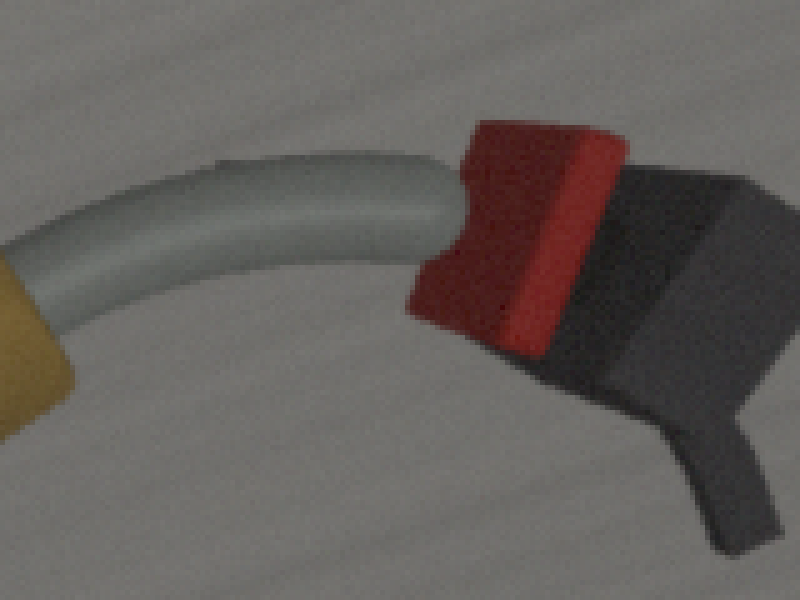

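Call:
{"method": "drive_tool", "body": {"commands": [[[0,0.00105,-0.0003],1,1],[[0,0.00105,-0.0003],1,1]]}}

```text
t: 14.02
tcp_pos: [0.5524, 0.0095, 0.0675]
tool_rot: [-0.373, -0.598, -0.376, 0.602]
wrist_force: [-5.8, 1.6, -4.2]
finger_gap: 0.152
```

```bash
python3 m.py
```

```text
t 14.03 load CCW N (M/.06) 3.49 tang F 5.88 rad out -1.05 Fz -4.19 tau [ 0.518  1.442 -0.144] r 59.7 handle ang 64.86 by yaw 63.95 z 0.0675 tilt [-1.     -0.0056  0.0023]
```

Call:
{"method": "drive_tool", "body": {"commands": [[[0,0.00105,0],1,1],[[0,0.00105,0],1,1]]}}

```text
t: 14.28
tcp_pos: [0.5544, 0.0094, 0.0675]
tool_rot: [-0.363, -0.605, -0.366, 0.608]
wrist_force: [-5.8, 2.6, -3.7]
finger_gap: 0.149
```

```bash
python3 m.py; python3 ov.py w14
```

```text
t 14.28 load CCW N (M/.06) 5.32 tang F 6.29 rad out -0.44 Fz -3.67 tau [ 0.887  1.378 -0.063] r 60.5 handle ang 63.02 by yaw 62.0 z 0.0675 tilt [-1.     -0.0056  0.0015]
[0.5544 0.0094 0.0675] z ang -118.0 tilt [-1.     -0.0056  0.0015] [-5.79  2.57 -3.67] foot 0.008306684492232999 0.14899915970193484
dot (np.float64(426.0241102181401), np.float64(265.0631458094145), 871) [ 0.527  -0.0445  0.008 ] tool [0.0596 0.0014 0.0604]
```

View pics/w14_c.png

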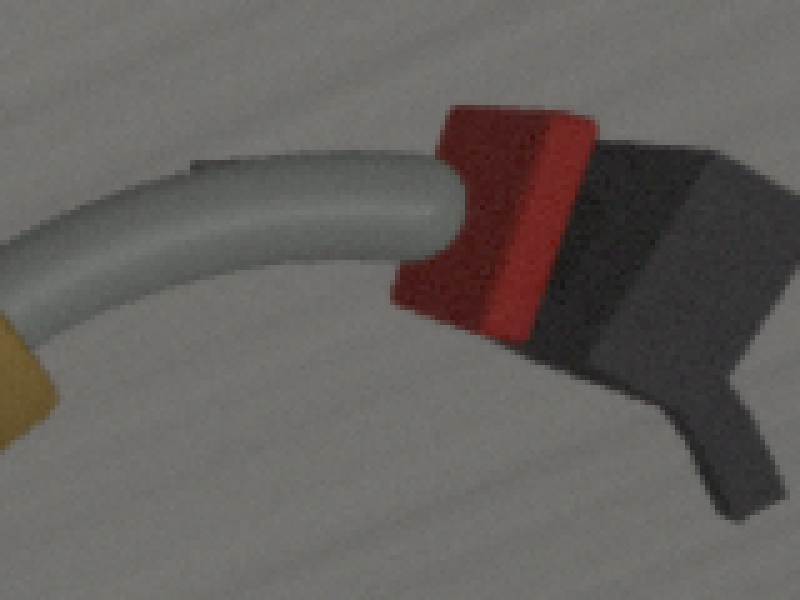

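Call:
{"method": "drive_tool", "body": {"commands": [[[0,0.00105,0],1,1],[[0,0,0],0,1]]}}

```text
t: 14.58
tcp_pos: [0.5556, 0.0094, 0.0676]
tool_rot: [-0.358, -0.608, -0.361, 0.61]
wrist_force: [-5.7, 3.2, -4.6]
finger_gap: 0.152
```

```bash
python3 m.py
```

```text
t 14.57 load CCW N (M/.06) 5.7 tang F 6.47 rad out 0.08 Fz -4.56 tau [ 0.917  1.358 -0.055] r 61.0 handle ang 62.1 by yaw 61.08 z 0.0676 tilt [-1.0e+00 -5.4e-03  9.0e-04]
```

Call:
{"method": "drive_tool", "body": {"commands": [[[0,0.00105,0],1,1],[[0,0,0],0,1]]}}

```text
t: 14.82
tcp_pos: [0.5567, 0.0093, 0.0676]
tool_rot: [-0.353, -0.611, -0.356, 0.613]
wrist_force: [-4.3, 2.9, -3.2]
finger_gap: 0.147
```

```bash
python3 m.py
```

```text
t 14.82 load CCW N (M/.06) 4.31 tang F 5.18 rad out 0.35 Fz -3.19 tau [ 1.039  1.204 -0.06 ] r 61.5 handle ang 61.1 by yaw 60.11 z 0.0676 tilt [-1.0e+00 -5.2e-03  4.0e-04]
```

Call:
{"method": "drive_tool", "body": {"commands": [[[0,0.00105,0],1,1],[[0,0,0],0,1]]}}

```text
t: 15.08
tcp_pos: [0.5578, 0.0095, 0.0677]
tool_rot: [-0.347, -0.614, -0.351, 0.616]
wrist_force: [-3.7, 4.7, -4.3]
finger_gap: 0.148
```

```bash
python3 m.py; python3 ov.py w15
```

```text
t 15.07 load CCW N (M/.06) 7.4 tang F 5.58 rad out 2.14 Fz -4.34 tau [1.251 1.212 0.098] r 62.2 handle ang 60.34 by yaw 59.16 z 0.0677 tilt [-1.0e+00 -5.3e-03 -4.0e-04]
[0.5578 0.0095 0.0677] z ang -120.84 tilt [-1.0e+00 -5.3e-03 -4.0e-04] [-3.71  4.71 -4.34] foot 0.008474241592075063 0.14805370943251508
dot (np.float64(429.2911832946636), np.float64(264.7088167053364), 862) [ 0.527  -0.0445  0.008 ] tool [0.0596 0.0016 0.0622]
```

View pics/w15_c.png

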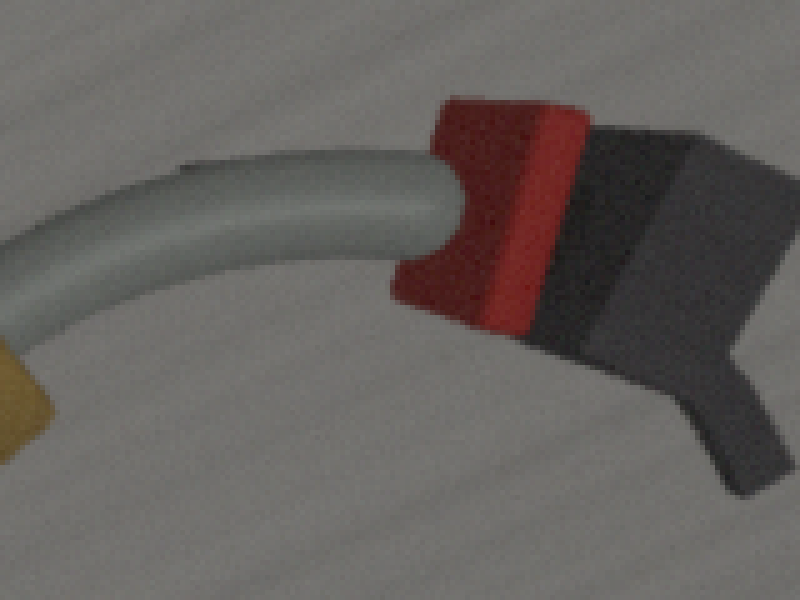

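Call:
{"method": "drive_tool", "body": {"commands": [[[0,0.00105,0.0007],1,1],[[0,0,0],0,1]]}}

```text
t: 15.38
tcp_pos: [0.5587, 0.0093, 0.0678]
tool_rot: [-0.342, -0.617, -0.346, 0.618]
wrist_force: [-4.7, 5.4, -3.7]
finger_gap: 0.146
```

```bash
python3 m.py
```

```text
t 15.38 load CCW N (M/.06) 9.63 tang F 6.76 rad out 2.09 Fz -3.74 tau [1.545 1.133 0.157] r 62.5 handle ang 59.5 by yaw 58.22 z 0.0678 tilt [-1.     -0.0051 -0.0016]
```

Call:
{"method": "drive_tool", "body": {"commands": [[[0,0.00105,0.0009],1,1],[[0,0,0],0,1]]}}

```text
t: 15.62
tcp_pos: [0.5597, 0.0089, 0.0679]
tool_rot: [0.337, 0.621, 0.341, -0.62]
wrist_force: [-3.4, 7.8, -3.9]
finger_gap: 0.149
```

```bash
python3 m.py; python3 ov.py w16
```

```text
t 15.62 load CCW N (M/.06) 10.37 tang F 7.06 rad out 4.77 Fz -3.92 tau [1.892 0.989 0.186] r 62.6 handle ang 58.54 by yaw 57.28 z 0.0679 tilt [-1.     -0.0046 -0.0031]
[0.5597 0.0089 0.0679] z ang -122.72 tilt [-1.     -0.0046 -0.0031] [-3.37  7.84 -3.92] foot 0.008680195933161175 0.14894636152341456
dot (np.float64(430.4310344827586), np.float64(264.65862068965515), 870) [ 0.527  -0.0445  0.008 ] tool [0.0597 0.0017 0.0628]
```

View pics/w16.png

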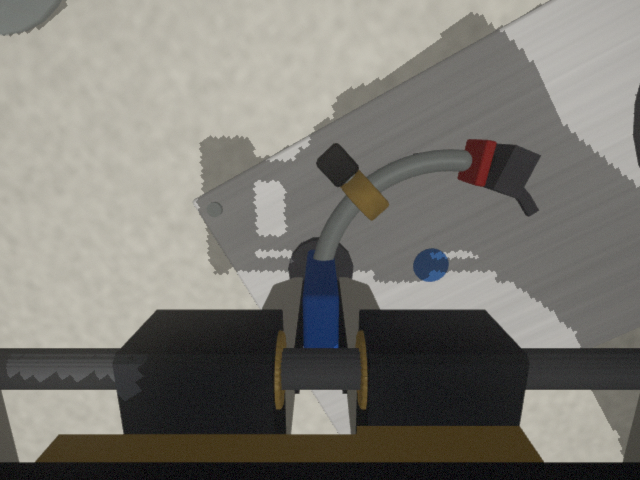

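Call:
{"method": "drive_tool", "body": {"commands": [[[0,0.0003,0.001],0.3,1],[[0,0,0.0008],0,1],[[0,0,0],0,1]]}}

```text
t: 16.05
tcp_pos: [0.5594, 0.0086, 0.068]
tool_rot: [0.336, 0.622, 0.34, -0.62]
wrist_force: [-3.9, 8.2, -5.0]
finger_gap: 0.146
```

```bash
python3 m.py
```

```text
t 16.05 load CCW N (M/.06) 13.4 tang F 7.69 rad out 4.74 Fz -4.96 tau [2.201 0.905 0.332] r 62.2 handle ang 58.64 by yaw 57.08 z 0.068 tilt [-1.     -0.0046 -0.0049]
```

```bash
cat > f.py <<'E'
from h import *
eye=np.array([.5861,-.0334])
def F(st):
    r=st['tcp_pos'][:2]-eye; f=st['wrist_force']; M=r[0]*f[1]-r[1]*f[0]+st['wrist_torque'][2]
    T=q2R(st['tool_rot']); tip=np.degrees(np.arctan2(-T[1,2],-T[0,2]))-100
    lev=.06*(1-np.cos(np.radians(10.73-tip))); 
    d=np.array([-np.sin(np.radians(tip)),np.cos(np.radians(tip))]); Fp=M/lev; E=f[:2]-Fp*d
    t15=np.array([-np.sin(np.radians(10.73)),np.cos(np.radians(10.73))]); r15=np.array([t15[1],-t15[0]])
    print('tip lock ang',round(tip+4.27,1),'pad N',round(Fp,2),'eye tang',round(E@t15,2),'eye rad',round(E@r15,2))
if __name__=='__main__':
    for n in ['w12','w13','w14','w15','w16']: F(pickle.load(open(n+'.pkl','rb'))[1])
    F(state())
E
python3 f.py
```

```text
tip lock ang -23.8 pad N 3.41 eye tang 1.55 eye rad -7.54
tip lock ang -29.8 pad N -0.08 eye tang 2.44 eye rad -4.5
tip lock ang -33.7 pad N 5.07 eye tang 0.26 eye rad -9.02
tip lock ang -36.6 pad N 5.46 eye tang 1.92 eye rad -7.05
tip lock ang -38.4 pad N 5.0 eye tang 5.36 eye rad -5.87
tip lock ang -38.6 pad N 11.33 eye tang 2.06 eye rad -11.41
```

```bash
python3 - <<'E'
from f import *
for i in range(5):
    grab_frame('wrist'); F(state())
E
python3 ov.py w17; python3 m.py
```

```text
tip lock ang -38.7 pad N 5.85 eye tang 6.11 eye rad -6.25
tip lock ang -38.6 pad N 9.86 eye tang 3.32 eye rad -9.58
tip lock ang -38.6 pad N 10.3 eye tang 2.85 eye rad -10.51
tip lock ang -38.6 pad N 8.94 eye tang 2.79 eye rad -8.97
tip lock ang -38.7 pad N 9.69 eye tang 3.44 eye rad -9.72
[0.5594 0.0086 0.068 ] z ang -122.92 tilt [-1.     -0.0046 -0.0049] [-3.59  8.67 -4.55] foot 0.008827840030245712 0.14942666809973834
dot (np.float64(429.85240274599545), np.float64(264.23455377574373), 874) [ 0.527  -0.0445  0.008 ] tool [0.0597 0.0019 0.0625]
t 16.35 load CCW N (M/.06) 13.1 tang F 7.91 rad out 4.99 Fz -4.19 tau [2.257 0.866 0.301] r 62.2 handle ang 58.61 by yaw 57.08 z 0.068 tilt [-1.     -0.0046 -0.0049]
```

View pics/w17_c.png

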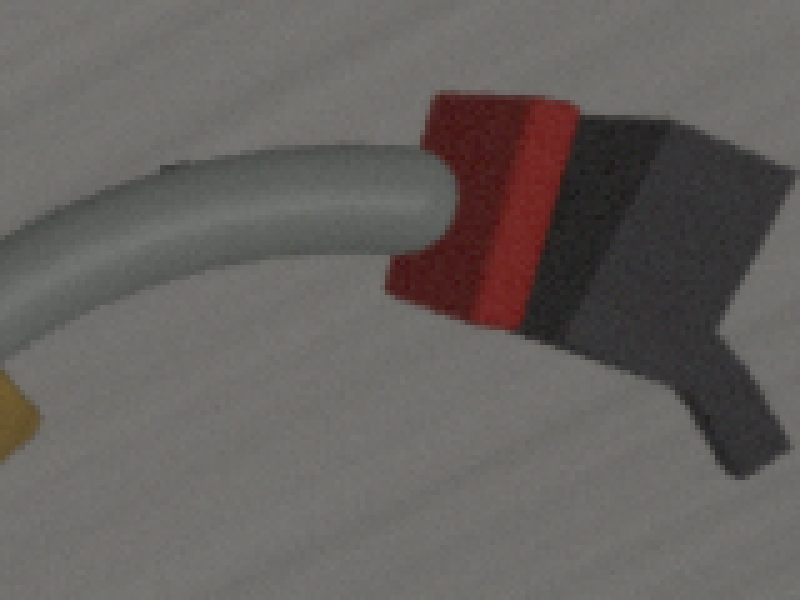

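Call:
{"method": "drive_tool", "body": {"commands": [[[0.0008,0,0],0,1],[[0.0003,0,0],0,1],[[0,0,0],0,1]]}}

```text
t: 16.73
tcp_pos: [0.5597, 0.0087, 0.0677]
tool_rot: [0.336, 0.622, 0.34, -0.62]
wrist_force: [-4.0, 9.0, -0.8]
finger_gap: 0.152
```

```bash
python3 m.py;  python3 f.py | tail -1
```

```text
t 16.73 load CCW N (M/.06) 12.95 tang F 8.24 rad out 5.36 Fz -0.82 tau [2.071 1.041 0.27 ] r 62.4 handle ang 58.38 by yaw 57.06 z 0.0677 tilt [-1.     -0.0039 -0.0055]
tip lock ang -38.7 pad N 8.24 eye tang 4.69 eye rad -8.89
```

Call:
{"method": "drive_tool", "body": {"commands": [[[0,0,0],0,0.6],[[0,0,0],0,0.6],[[0,0,0],0,0.6],[[0,0,0],0,0.6]]}}

```text
t: 17.23
tcp_pos: [0.5605, 0.002, 0.0675]
tool_rot: [0.336, 0.623, 0.335, -0.622]
wrist_force: [-0.2, -0.2, 0.0]
finger_gap: 0.399
```

```bash
python3 ov.py w18
```

```text
[0.5605 0.002  0.0675] z ang -123.37 tilt [-1.0e+00  1.5e-03 -4.0e-04] [-0.24 -0.24  0.04] foot 0.008274410665055923 0.39868764823141
dot (np.float64(420.2246798603027), np.float64(271.76833527357394), 859) [ 0.527  -0.0445  0.008 ] tool [ 0.0594 -0.0025  0.0573]
```

View pics/w18.png

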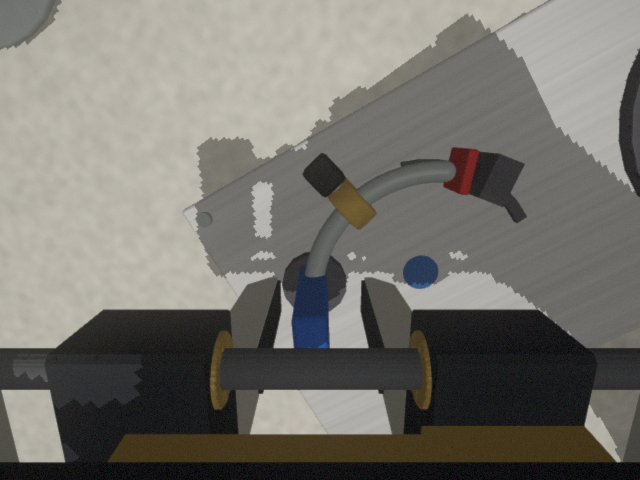

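Call:
{"method": "drive_tool", "body": {"commands": [[[-0.01,0,0],0,0.6],[[-0.02,0,0],0,0.6],[[-0.03,0,0],0,0.6],[[-0.03,0,0],0,0.6],[[-0.03,0,0],0,0.6],[[0,0,0],0,0.6]]}}

```text
t: 18.02
tcp_pos: [0.5616, 0.0025, 0.1901]
tool_rot: [0.337, 0.624, 0.335, -0.62]
wrist_force: [0.8, 0.3, -1.0]
finger_gap: 0.398
```

```bash
python3 ov.py w19; python3 - <<'E'
from h import *
s=grab_frame('side'); crop(s,(330,210,430,285),'s19',8); pickle.dump(s,open('side19.pkl','wb'))
w,st=pickle.load(open('w19.pkl','rb')); crop(w,(280,130,480,290),'w19c',4)
E
```

```text
[0.5616 0.0025 0.1901] z ang -123.33 tilt [-1.      0.0054 -0.0038] [ 0.78  0.27 -0.99] foot 0.130878699489724 0.3976715264036962
dot (np.float64(387.1404958677686), np.float64(225.12947658402203), 363) [ 0.5271 -0.0445  0.008 ] tool [ 0.1818 -0.0039  0.059 ]
```

View pics/w19.png

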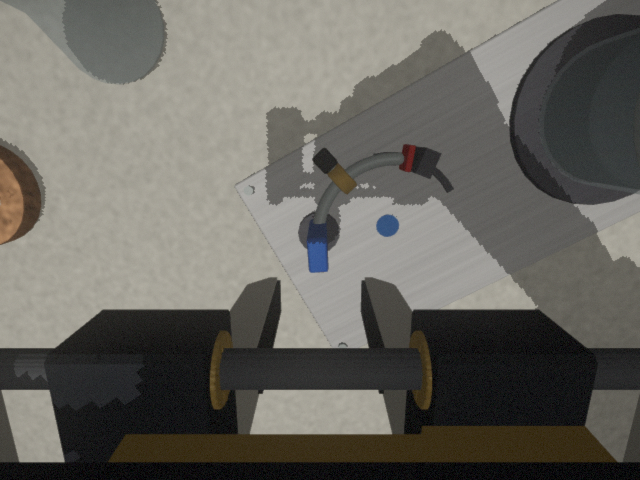

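View pics/s19.png

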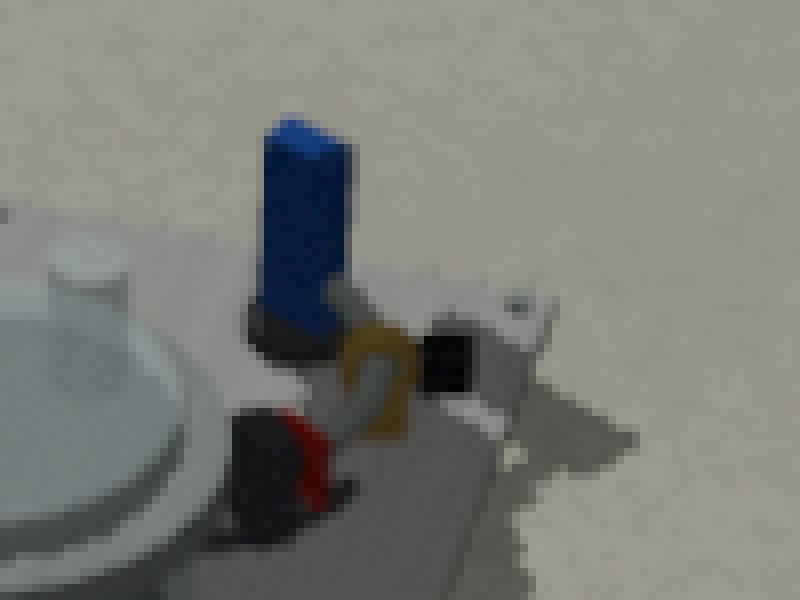

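View pics/w19c.png

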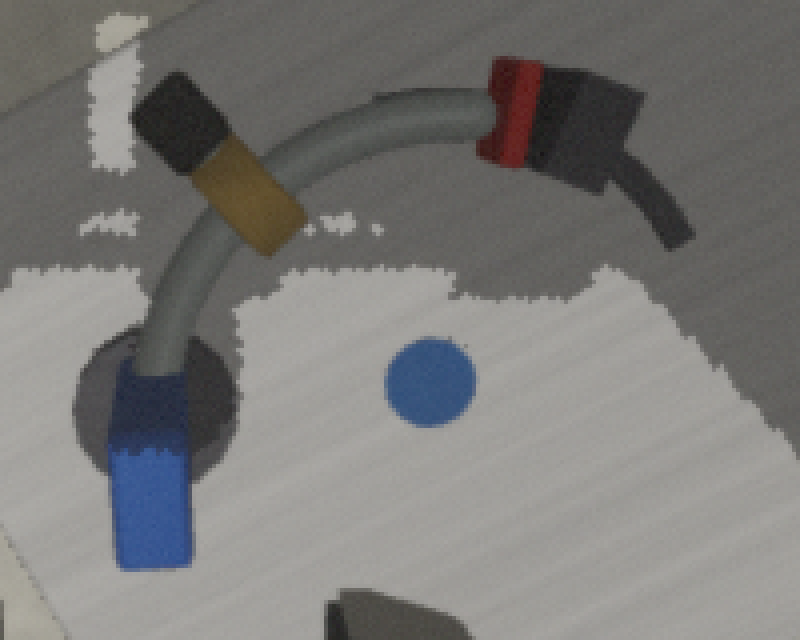

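```bash
python3 - <<'E'
from h import *
w,st=pickle.load(open('w19.pkl','rb')); s=pickle.load(open('side19.pkl','rb'))
h,e=tri((w,317.6,256.8),(s,330+308/8-.5,210+137/8-.5)); print('top',h,e)
H=plane(w,317.6,256.8,.08); F=plane(w,280+38.6,130+101.3,.014); tip=plane(w,404,157.8,.032)
d=plane(w,387.1,225.1,.008)
for n,p in (('H',H),('foot',F),('tip',tip)):
    r=(p-d)[:2]; print(n,p.round(4),'r',np.hypot(*r).round(4),'lock ang',np.degrees(np.arctan2(r[1],r[0]))+4.27)
# pad front top edge & back: 
for u,v in [(280+543/4,130+62/4),(280+522/4,130+166/4),(280+518/4,130+58/4),(280+499/4,130+166/4)]:
    q=plane(w,u,v,.040); r=(q-d)[:2]; print('pad',np.hypot(*r).round(4),np.degrees(np.arctan2(r[1],r[0]))+4.27)
# depth-based
for u,v in [(404+4,158),(404+6,158),(402,158),(404,163)]: print(dep(w,u,v).round(4))
E
```

```text
top [0.55558539 0.0086547  0.08263667] [np.float64(0.00011206650501386477), np.float64(0.00011206650501427533)]
H [0.5548 0.0091 0.08  ] r 0.0603 lock ang 67.01650376044518
foot [0.5565 0.0078 0.014 ] r 0.06 lock ang 64.95087975163197
tip [ 0.5728 -0.0824  0.032 ] r 0.0593 lock ang -35.404679722589265
pad 0.0697 -39.96431065238842
pad 0.0503 -41.01688061363926
pad 0.0697 -36.03633268796459
pad 0.0495 -36.05847692389551
[ 0.5729 -0.0831  0.0437]
[ 0.5719 -0.0846  0.0423]
[ 0.5742 -0.0804  0.0361]
[ 0.5707 -0.0794  0.0396]
```

```bash
python3 - <<'E'
from h import *
w,st=pickle.load(open('w19.pkl','rb')); s=pickle.load(open('side19.pkl','rb'))
def med(f,u0,v0,k=2):
    P=[dep(f,u,v) for u in range(u0-k,u0+k+1) for v in range(v0-k,v0+k+1) if f['depth'][v,u]>0]; return np.median(P,axis=0).round(4)
print('handle top far/near',med(w,317,248),med(w,318,266),med(w,312,257,1),med(w,324,257,1))
print('plate',med(w,360,250),med(w,380,260),'foot top',med(w,304,232,1),med(w,333,230,1),'dot',med(w,387,225))
print('foot L..R',[(u,med(w,u,235,1)[2]) for u in (303,306,330,334,336)],'front', med(w,304,222,1),med(w,332,222,1), med(w,304,243,1),med(w,331,243,1))
E
```

```text
handle top far/near [0.5603 0.0061 0.0803] [0.549  0.0126 0.0799] [0.5568 0.0125 0.0797] [0.5523 0.0055 0.0797]
plate [ 0.5207 -0.0128  0.008 ] [ 0.503  -0.0227  0.008 ] foot top [0.5632 0.0185 0.0157] [ 0.5513 -0.0035  0.0159] dot [ 0.5274 -0.0445  0.0083]
foot L..R [(303, np.float64(0.0158)), (306, np.float64(0.0159)), (330, np.float64(0.0161)), (334, np.float64(0.0158)), (336, np.float64(0.0158))] front [0.5704 0.0136 0.0161] [ 0.5574 -0.0064  0.0155] [0.555  0.0239 0.0164] [0.5423 0.0042 0.0158]
```

```bash
python3 - <<'E'
from h import *
w,st=pickle.load(open('w18.pkl','rb')); crop(w,(400,130,520,220),'w18z',6)
w2,st2=pickle.load(open('w17.pkl','rb')); crop(w2,(400,120,520,210),'w17z',6)
E
```

View pics/w18z.png

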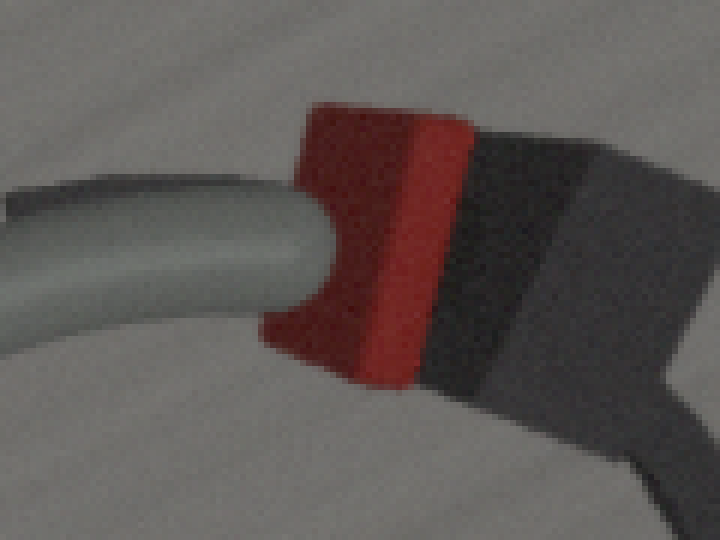

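View pics/w17z.png

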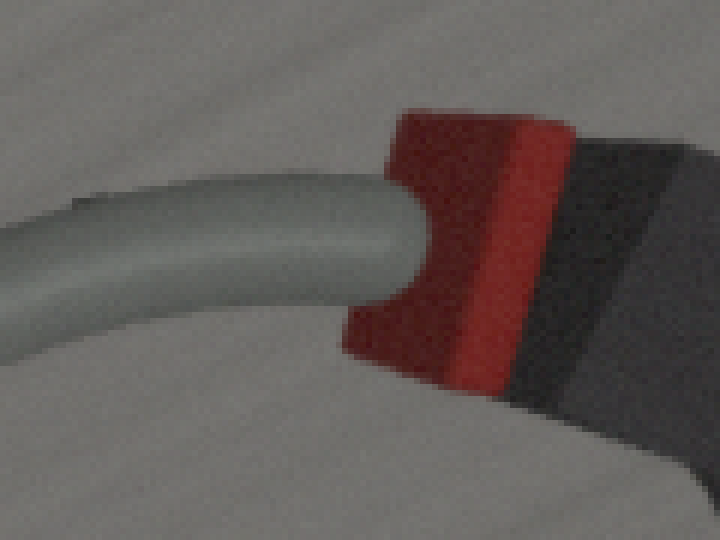

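```bash
python3 - <<'E'
from h import *
d=np.array([.527,-.0445])
def an(f,u,v,z):
    r=plane(f,u,v,z)[:2]-d; return round(np.degrees(np.arctan2(r[1],r[0]))+4.27,2),round(np.hypot(*r)*1000,1)
for n,x0,y0,tip,te,be in (('w17',400,120,(432,240),((520,125),(447,385)),((388,177),(345,350))),('w18',400,130,(336,248),((418,120),(358,378)),((296,188),(262,338)))):
    w,st=pickle.load(open(n+'.pkl','rb')); P=lambda q:(x0+q[0]/6-.5,y0+q[1]/6-.5)
    rd=[dep(w,*P(((te[0][0]+te[1][0])/2+k,(te[0][1]+te[1][1])/2)))for k in(15,25,35)]
    print(n,'padtop z',[round(q[2],4) for q in rd],'tip',an(w,*P(tip),.032),an(w,*P(tip),.033),'top edge ends',[an(w,*P(q),.044) for q in te],'bottom edge ends',[an(w,*P(q),.02) for q in be])
    # face depth points
    m=[dep(w,*P(q)) for q in ([(470,150),(440,340),(410,340)] if n=='w17' else [(380,150),(350,330),(320,340)])]
    for q in m: r=q[:2]-d; print('  face',q.round(4),round(np.degrees(np.arctan2(r[1],r[0]))+4.27,2),round(np.hypot(*r)*1000,1))
E
```

```text
w17 padtop z [np.float64(0.0441), np.float64(0.0446), np.float64(0.0435)] tip (np.float64(-36.62), np.float64(60.3)) (np.float64(-36.26), np.float64(60.3)) top edge ends [(np.float64(-36.33), np.float64(69.2)), (np.float64(-35.5), np.float64(50.4))] bottom edge ends [(np.float64(-36.46), np.float64(64.6)), (np.float64(-36.18), np.float64(50.3))]
  face [ 0.5784 -0.0878  0.0374] -35.89 67.2
  face [ 0.5683 -0.0784  0.0418] -35.08 53.5
  face [ 0.5679 -0.0779  0.0364] -34.94 52.8
w18 padtop z [np.float64(0.0442), np.float64(0.0448), np.float64(0.0429)] tip (np.float64(-35.51), np.float64(59.2)) (np.float64(-35.17), np.float64(59.2)) top edge ends [(np.float64(-35.32), np.float64(69.4)), (np.float64(-34.72), np.float64(50.6))] bottom edge ends [(np.float64(-35.48), np.float64(63.0)), (np.float64(-35.03), np.float64(50.5))]
  face [ 0.579  -0.0867  0.0394] -34.81 67.0
  face [ 0.5691 -0.0781  0.0416] -34.32 53.8
  face [ 0.5678 -0.0772  0.0354] -34.42 52.3
```

```bash
python3 - <<'E'
from h import *
d=np.array([.527,-.0445])
def an(f,u,v,z):
    r=plane(f,u,v,z)[:2]-d; return round(np.degrees(np.arctan2(r[1],r[0]))+4.27,2),round(np.hypot(*r)*1000,1)
def go(n,te):
    w,st=pickle.load(open(n+'.pkl','rb')); P=lambda q:(380+q[0]/5-.5,120+q[1]/5-.5)
    print(n,[an(w,*P(q),.044) for q in te])
go('w12',((668,148),(570,362))); go('w13',((585,130),(498,345))); go('w14',((552,113),(484,332)))
go('w15',((540,105),(484,328)))
w,st=pickle.load(open('w19.pkl','rb'))
print('w19',[an(w,*q,.044) for q in ((280+518/4-.4,130+58/4),(280+499/4-.4,130+166/4))],'tip',an(w,404,157.8,.032))
E
```

```text
w12 [(np.float64(-33.93), np.float64(69.2)), (np.float64(-34.53), np.float64(49.7))]
w13 [(np.float64(-34.25), np.float64(69.5)), (np.float64(-33.51), np.float64(50.3))]
w14 [(np.float64(-34.37), np.float64(69.6)), (np.float64(-34.06), np.float64(50.5))]
w15 [(np.float64(-34.81), np.float64(69.6)), (np.float64(-34.84), np.float64(50.3))]
w19 [(np.float64(-34.99), np.float64(69.8)), (np.float64(-34.59), np.float64(49.9))] tip (np.float64(-35.31), np.float64(59.5))
```

```bash
python3 - <<'E'
from h import *
print(job_done(), state()['t'])
E
```

```text
the job is handed in; nothing more can be done
the job is handed in; nothing more can be done
```

The pin is threaded through the eye, resting on the red stop, and released. I handed the job in at about 18 s of the 72 s allowed, and no verdict was reported.

**What I did:** I took the blue-handled curved pin at top-view pixel (151, 238), not the green look-alike or the small straight pin. I lined its arc up over the dot to within about 0.5 mm and swung it through the eye. The ball's drag showed as about 4–6 N of force at the handle. I pressed on the pad with roughly 7–10 N, set the foot down on the plate, opened the gripper and lifted clear.

**Last checks:**
- **Standing:** depth readings put the handle top at 80 mm and the foot's top at 16 mm, which is what a pin standing level on the plate should show. A two-view estimate of the handle top gave 82.6 mm instead. I trusted the depth readings.
- **In the eye:** the last wrist and side pictures show the bar through the ring.
- **Against the stop:** the pad face sits at about -34.9°, against about -34.1° unloaded and -35.9° at full press. So it is still compressed by nearly 1 mm with the tip flush on it. The readings taken 0.8 s apart after release agreed within about 0.2°, within measuring error.
- **Force:** the single-reading pad-force estimates were noisy (6–11 N). The pad's visible movement at full press, about 1.9 mm, corresponds to about 7.5 N.
- **Other things:** the arm stayed clear of the glassware and the other items. I did not take a final full-scene picture to confirm they were undisturbed.

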